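# Pack the dowel jar and the glue for a site fitting

### The arm

A 7-joint arm with a two-finger parallel gripper is mounted at the origin on a cart in front of the work surface, level with it; the furniture and walls round the work are solid. World frame = base frame: x ahead of the robot, y to its left, z up, the work surface at z = 0. Lengths are in m, angles in degrees, forces in N, time in s.
With the tool pointing down it reaches from about 0.425 to 0.875 m from the base axis. Payload 4.7 kg.
Tool frame: the origin (TCP) lies at the very end of the fingers, on their centre line; the grasp point (between the pads) lies 19 mm behind it (env.grip_point_offset is the distance from the TCP to the grasp point, in m); z points along the fingers, y is the line along which they close (so a half turn about z gives the same grasp; the last joint's range is limited). The gripper opens to 87 mm and grips with 3 to 60 N. Pads are 19 mm wide; open, the fingers measure 117 mm over their backs; the gripper's body (75 mm by 190 mm) begins 51 mm behind the grasp point.
Start: joints at [-68.864, 18.392, -4.016, 83.108, 1.295, 78.541, -3.26], TCP at [0.226, 0.61, 0.223] pointing down, gripper open.
Joint ranges: [-163.93, 163.93], [-17.29, 119.83], [-79.2, 71.16], [3.27, 140.29], [-89.18, 269.18], [5.43, 117.66], [-154.24, 154.24]. Speed limits (degrees/s): [147.25, 147.25, 180, 180, 180, 180, 180].

### API

Orientations are given as [roll, pitch, yaw] about the fixed x, y, z axes, in that order (R = Rz(yaw) Ry(pitch) Rx(roll)).
In Python, from cell import env gives the robot as it stands.
- The arm moves only by the tool jog_arm, never from a script. Its argument "motion" is a list of rows, each an object of numbers: "x", "y", "z": the shift along the tool's x, y, z in cm; "ax", "ay", "az": the turn, a rotation vector about the tool's x, y, z in degrees. In form: [{"x": .., "y": .., "z": .., "ax": .., "ay": .., "az": ..}, ...]. A call has exactly 5 rows; each row shifts and turns the commanded pose from where the row before left it, along the tool's axes as they then stand; what a row does not reach is not made up. A row lasts 1/10 s, in which the tool goes at most 50 mm and 8.59 degrees, less where a joint would pass 70% of its speed; a pose out of reach is approached as far as the arm can. A call is refused whole if a number of a shift passes 5 or a number of a turn 8.59, either way. A call with a gripper value outside its range is refused whole. "claw" is the gripper command: -1 is shut, 1 is fully open, values between are in proportion, set as the call begins (left out, the last holds). The fingers move at their own pace and stop on an object; "squeeze" is the grip in N (left out, the last holds). Time passes only in rows, so rows that do not move let the fingers close, or fill a call up. It gives the time, the measured TCP pose, the force, the opening and the grip force at its end, in the units of the state.
- env.get_obs(): the state, without advancing time (a new reading comes with each control period).
- env.read_camera(name): name is "scene" or "side" or "wrist"; returns the picture (400x640x3 uint8, red, green, blue); there is no depth.
- env.camera_params(name): a dict with "fx", "fy", "cx", "cy" (pixels), "k1" (the pictures are not rectified: a ray, as slopes to the right and down, at radius r is drawn at 1 + k1 r^2 times it, then the intrinsics apply), "extrinsics" (4x4, takes a point from world to camera coordinates). Camera axes: x right, y up, looking along -z (the intrinsics and any distortion apply to the point x, -y, -z); pixel columns grow to the right and rows downward; lengths in m; the calibration is good to about 2 mm. A picture is of the moment at which its call begins: read the wrist's pose just before it. camera_params takes no time and is no camera call; for the wrist camera it gives the pose at the moment of the call.
- env.sign_off(): hands the job in; it is judged then, once.
The state is a dict: "time_s": time; "qpos": joint angles; "joint_velocities": joint speeds; "effort": joint torques, N m; "tool_pos": TCP position; "tool_rot": TCP orientation; "force": force on the tool from outside, world axes, zero at the start; "wrist_torque": the same for the moment, N m; "grip_width": finger opening in m; "grasp_force": force on a finger pad.
Only numpy, scipy, OpenCV 4.12 (cv2) and the standard library are available. Lean on these libraries where they do the work, as an engineer would, in place of code of your own. Each camera call takes 0.05 s, during which the arm holds its last target. There are 200 camera calls.

### The job

Pack up for a doweling job on site: post every loose dowel that lies in front of the crate through the narrow neck into the clear jar, then seat the wooden stopper fully in its mouth so that the dowels stay dry. The stoppered jar and the two glue bottles standing on the bench near it must end upright on the floor of the three-cell crate, one to a cell. Do not knock the jar or the bottles over, and leave the plane and the cork block beside the crate where they are.

Things in the scene. Friction and masses are not known exactly. Their poses are not given: they have to be found in the camera images.
- dowel_a: fluted beech dowel with chamfered ends, 17 mm thick, 70 mm long, 30 g, lying in front of the crate (3 to 5 are there). It does not roll. Origin: mid-length on the side facing down at the start, 9 mm off its axis; its y axis runs along its length, z is up at the start. It passes the jar's neck only end first, leaning up to about 25 degrees, and then drops into the jar's body
- dowel_b: fluted beech dowel with chamfered ends, 17 mm thick, 70 mm long, 30 g, lying in front of the crate (3 to 5 are there). It does not roll. Origin: mid-length on the side facing down at the start, 9 mm off its axis; its y axis runs along its length, z is up at the start. It passes the jar's neck only end first, leaning up to about 25 degrees, and then drops into the jar's body
- dowel_c: fluted beech dowel with chamfered ends, 17 mm thick, 70 mm long, 30 g, lying in front of the crate (3 to 5 are there). It does not roll. Origin: mid-length on the side facing down at the start, 9 mm off its axis; its y axis runs along its length, z is up at the start. It passes the jar's neck only end first, leaning up to about 25 degrees, and then drops into the jar's body
- dowel_d: fluted beech dowel with chamfered ends, 17 mm thick, 70 mm long, 30 g, lying in front of the crate (3 to 5 are there). It does not roll. Origin: mid-length on the side facing down at the start, 9 mm off its axis; its y axis runs along its length, z is up at the start. It passes the jar's neck only end first, leaning up to about 25 degrees, and then drops into the jar's body
- dowel_e: fluted beech dowel with chamfered ends, 17 mm thick, 70 mm long, 30 g, lying in front of the crate (3 to 5 are there). It does not roll. Origin: mid-length on the side facing down at the start, 9 mm off its axis; its y axis runs along its length, z is up at the start. It passes the jar's neck only end first, leaning up to about 25 degrees, and then drops into the jar's body
- jar: clear jar, 190 mm high, about 0.42 kg, loose, upright at the start: body 84 mm in diameter up to 125 mm, shoulder sloping in to the neck at 150 mm, straight neck 50 mm outside, 42 mm bore from 150 to 190 mm (grip it there), walls 4 mm, inner floor 7 mm up with a low cone 11 mm high in the middle. Origin: centre of the underside, z up
- jar_mouth (a point): centre of the jar's open mouth, at the rim, 190 mm above its base
- stopper: turned wooden stopper, 60 g, standing on its spigot at the start: spigot 36 mm in diameter and 18 mm long, flange 48 mm in diameter from 18 to 26 mm, waist, then a knob 26 mm in diameter from 38 to 58 mm (grip it there). Origin: centre of the spigot's lower face, z up along the knob. Fully seated, the flange lies on the jar's rim and the origin is 172 mm above the jar's origin
- glue_bottle_a: white glue bottle with red nozzle, 200 mm high, about 0.34 kg, loose, standing upright on the bench; round body 59 mm in diameter, straight up to 110 mm, then rounding in to 27 mm at 150 mm; cap 30 mm in diameter from 150 to 171 mm (it can be lifted by the cap), nozzle 22 mm and narrower up to 200 mm. Origin: centre of the underside, z up
- glue_bottle_b: white glue bottle with red nozzle, 200 mm high, about 0.34 kg, loose, standing upright on the bench; round body 59 mm in diameter, straight up to 110 mm, then rounding in to 27 mm at 150 mm; cap 30 mm in diameter from 150 to 171 mm (it can be lifted by the cap), nozzle 22 mm and narrower up to 200 mm. Origin: centre of the underside, z up
- crate: open light wooden carrying crate, fixed, 114 x 326 mm; three square cells, 98 x 98 mm inside, in a row along its own y axis. Floor 8 mm thick, long side walls 70 mm high, partitions 63 mm high, the two end walls 108 mm high with a hand hole. All walls 8 mm thick. Origin: centre of the underside, z up
- cell_left (a point): centre of the floor of the crate's left cell (8 mm above the bench)
- cell_middle (a point): centre of the floor of the crate's middle cell
- cell_right (a point): centre of the floor of the crate's right cell
- plane: block plane, 160 mm long, 50 mm wide, 55 mm high, beside the right end of the crate; a bystander, leave it alone. Origin: centre of its underside
- cork: cork sanding block, 115 x 62 x 39 mm, beyond the left end of the crate; a bystander, leave it alone. Origin: centre of its underside

How it is judged (in metres and radians):
On the way, in this order (a step that is already met when the one before it is completed fails the run):
1. every dowel is inside the jar (z of dowel_a in the frame of jar between 0 and 0.13 m and horizontal distance between each of dowel_a, dowel_b, dowel_c, dowel_d, dowel_e and jar below 0.045 m and z of dowel_b in the frame of jar between 0 and 0.13 m and z of dowel_c in the frame of jar between 0 and 0.13 m and z of dowel_d in the frame of jar between 0 and 0.13 m and z of dowel_e in the frame of jar between 0 and 0.13 m), for 0.2 s.
2. with the dowels inside, the stopper is fully seated in the jar's mouth (all of step 1 and z of stopper in the frame of jar between 0.166 and 0.177 m and angle between the z axis of stopper and the z axis of jar, either way round below 0.1 rad and x of stopper in the frame of jar between -0.006 and 0.006 m and y of stopper in the frame of jar between -0.006 and 0.006 m), for 0.2 s.
At the end, for the whole second after the job is handed in: Every dowel is inside the jar (middle under 130 mm above its underside); stopper seated (origin 166 to 177 mm up, within 6 mm of the axis, 0.1 rad); jar and both bottles upright (0.1 rad) and at rest on the crate's floor, each in its own cell (all of step 2 and x of jar in the frame of crate between -0.03 and 0.03 m and y of jar in the frame of crate between -0.145 and 0.145 m and z of jar in the frame of crate between 0.003 and 0.014 m and angle between each of jar, glue_bottle_a, glue_bottle_b's own z axis and vertical below 0.1 rad and linear speed of each of jar, glue_bottle_a, glue_bottle_b below 0.03 m/s and x of glue_bottle_a in the frame of crate between -0.03 and 0.03 m and y of glue_bottle_a in the frame of crate between -0.145 and 0.145 m and z of glue_bottle_a in the frame of crate between 0.003 and 0.014 m and x of glue_bottle_b in the frame of crate between -0.03 and 0.03 m and y of glue_bottle_b in the frame of crate between -0.145 and 0.145 m and z of glue_bottle_b in the frame of crate between 0.003 and 0.014 m and horizontal distance between each of glue_bottle_a, jar and glue_bottle_b above 0.07 m and horizontal distance between jar and glue_bottle_a above 0.07 m); the robot touches nothing.
It fails at once if the jar or a glue bottle is knocked over (tilted more than 0.8 rad) (angle between any of jar, glue_bottle_a, glue_bottle_b's own z axis and vertical above 0.8 rad).
It fails at once if the plane or the cork block is moved more than 40 mm (distance of any of plane, cork from where it was at the start of the episode above 0.04 m).
Of dowel_a, dowel_b, dowel_c, dowel_d, dowel_e only 3 to 5 are there at a start; the rules pass over those that are not, and their reading is None.
At some moment in a run one of dowel_a, dowel_b, dowel_c, dowel_d, dowel_e may be knocked a few centimetres aside while the robot is not near it.
It also fails if it takes over 210 s, if anything falls off the work surface, if the arm or the gripper's body presses on something with over 40 N, if the wrist force passes 120 N, or if a joint passes its speed limit or range.

## Working session

There is one attempt and no reset: what is moved stays moved. The work goes in short steps, Python scripts to look and compute and a tool call to move; the robot and the scene stay as the last step left them, time stands still between calls to the robot, and variables do not carry over. Pictures are saved under pics/ and viewed, at most 14 in all, crops included, and the job is handed in when it is done.

Besides the shell and the picture viewer there is one more tool, called in YAML: its name, and indented under it one key for each argument. jog_arm: Moves the arm, as the interface text tells. Its arguments: {"type":"object","properties":{"motion":{"type":"array"},"claw":{"type":"number"},"squeeze":{"type":"number"}},"required":["motion"]}

```bash
ls; mkdir -p pics; python3 - <<'E'
from cell import env
import cv2,numpy as np
for n in("scene","side","wrist"):
    p=env.camera_params(n); print(n,{k:(np.round(v,4).tolist()) for k,v in p.items()})
    cv2.imwrite(f"pics/{n}0.png",cv2.cvtColor(env.read_camera(n),cv2.COLOR_RGB2BGR))
o=env.get_obs();print(o)
E
```

```text
pics
scene {'fx': 361.9566, 'fy': 361.9566, 'cx': 318.7958, 'cy': 198.1774, 'k1': 0.0238, 'extrinsics': [[-0.8005, -0.5993, -0.007, 0.4791], [0.2782, -0.3818, 0.8814, -0.272], [-0.5309, 0.7036, 0.4724, -1.0454], [0.0, 0.0, 0.0, 1.0]]}
side {'fx': 385.495, 'fy': 385.495, 'cx': 315.1214, 'cy': 197.3747, 'k1': -0.0777, 'extrinsics': [[-0.9794, -0.2005, 0.0234, 0.5749], [0.1161, -0.4645, 0.8779, -0.1861], [-0.1652, 0.8626, 0.4782, -1.0112], [0.0, 0.0, 0.0, 1.0]]}
wrist {'fx': 292.2581, 'fy': 292.2581, 'cx': 321.8192, 'cy': 199.7343, 'k1': 0.0137, 'extrinsics': [[0.3476, 0.9376, -0.0, -0.6498], [-0.9011, 0.3341, -0.2764, 0.0334], [-0.2591, 0.0961, 0.961, -0.3891], [0.0, 0.0, 0.0, 1.0]]}
{'time_s': 0.15, 'qpos': array([-68.86435406,  18.42940289,  -4.01655155,  83.1574246 ,
         1.29377886,  78.54005399,  -3.2609427 ]), 'joint_velocities': array([-0.06151002, -0.1918492 , -0.01956561, -0.30881773,  0.10989737,
        0.06861674, -0.07527744]), 'effort': array([ 6.35216857e-04, -4.91796541e+01, -4.03997842e-01, -3.12876713e+01,
       -6.39139535e-02,  4.05422773e-02,  1.13030210e-04]), 'tool_pos': array([0.22569023, 0.60913161, 0.22172422]), 'tool_rot': array([-1.79918268e+02,  3.42778215e-03,  1.59673500e+02]), 'force': array([-0.30439909, -0.38079337,  0.00059937]), 'wrist_torque': array([-0.05783941, -0.0758766 ,  0.01630627]), 'grasp_force': 0.0, 'grip_width': 0.08686099735684674}
```

View pics/scene0.png

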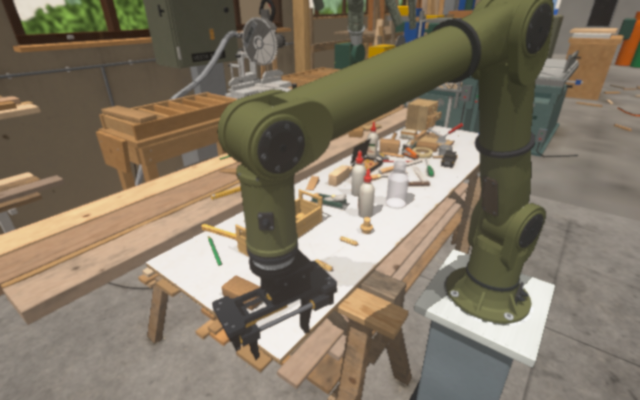

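View pics/side0.png

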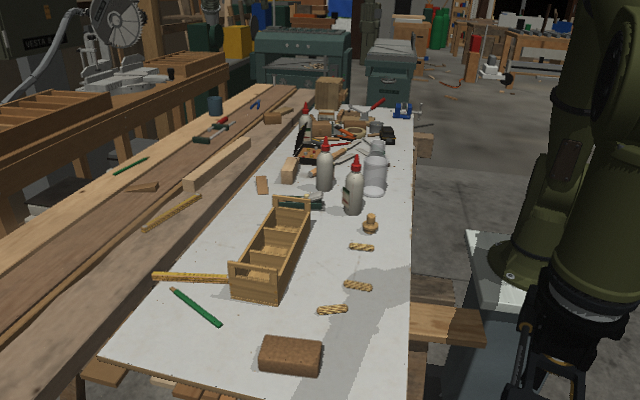

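```bash
cat > h.py <<'E'
from cell import env
import cv2,numpy as np
from scipy.spatial.transform import Rotation as R
def params(n): 
    p=env.camera_params(n); return {k:np.array(v) for k,v in p.items()}
def ray(p,u,v):
    xd,yd=(u-p['cx'])/p['fx'],(v-p['cy'])/p['fy']; x,y=xd,yd
    for _ in range(20):
        s=1+p['k1']*(x*x+y*y); x,y=xd/s,yd/s
    E=p['extrinsics']; d=E[:3,:3].T@np.array([x,-y,-1]); return -E[:3,:3].T@E[:3,3],d/np.linalg.norm(d)
def onz(p,u,v,z):
    o,d=ray(p,u,v); return o+d*(z-o[2])/d[2]
def proj(p,X):
    c=p['extrinsics'][:3,:3]@np.asarray(X)+p['extrinsics'][:3,3]; x,y=c[0]/-c[2],-c[1]/-c[2]
    s=1+p['k1']*(x*x+y*y); return np.array([p['fx']*x*s+p['cx'],p['fy']*y*s+p['cy']])
def tri(a,b):
    (o1,d1),(o2,d2)=a,b; A=np.stack([d1,-d2],1); t=np.linalg.lstsq(A,o2-o1,rcond=None)[0]
    p,q=o1+d1*t[0],o2+d2*t[1]; return (p+q)/2,np.linalg.norm(p-q)
def snap(n,f):
    p=params(n); im=cv2.cvtColor(env.read_camera(n),cv2.COLOR_RGB2BGR); cv2.imwrite(f"pics/{f}.png",im); return p,im
def st():
    o=env.get_obs(); print({k:np.round(o[k],4).tolist() for k in('time_s','qpos','tool_pos','tool_rot','force','grip_width','grasp_force')}); return o
def go(pos,yaw,pos0=None):
    """shift in tool axes (cm) and turn about tool z (deg) to reach pos, yaw, tool down"""
    o=env.get_obs(); r=R.from_euler('xyz',o['tool_rot'],degrees=True)
    t=R.from_euler('xyz',[180,0,yaw],degrees=True)
    print('shift cm',np.round(r.inv().apply(np.array(pos)-o['tool_pos'])*100,2),'rotvec deg',np.round((r.inv()*t).as_rotvec(degrees=True),2))
E
python3 - <<'E'
from h import *
p=params('side')
for nm,u,v,z in [('dow1',362,248,.009),('dow2',358,287,.009),('dow3',332,310,.009),('stopbase',370,233,0),('botA base',353,214,0),('botB',325,190,0),('jar',374,193,0),('cork',291,373,0),('crate nearleftbot',231,293,0),('near right bot',277,305,0),('near L top',230,263,.108),('near R top',279,274,.108),('far L top',276,196,.108),('far R top',311,203,.108)]:
    print(nm,np.round(onz(p,u,v,z),3))
print(ray(p,0,0)[0],ray(params('scene'),0,0)[0])
im=cv2.imread('pics/side0.png'); c=im[120:330,210:430]; cv2.imwrite('pics/c1.png',cv2.resize(c,None,fx=2.85,fy=2.85,interpolation=cv2.INTER_CUBIC))
E
```

```text
dow1 [0.45  0.028 0.009]
dow2 [0.444 0.189 0.009]
dow3 [0.492 0.277 0.009]
stopbase [ 0.434 -0.065  0.   ]
botA base [ 0.496 -0.162  0.   ]
botB [ 0.613 -0.304  0.   ]
jar [ 0.44  -0.324  0.   ]
cork [0.542 0.448 0.   ]
crate nearleftbot [0.735 0.268 0.   ]
near right bot [0.618 0.281 0.   ]
near L top [0.719 0.289 0.108]
near R top [0.605 0.299 0.108]
far L top [ 0.709 -0.028  0.108]
far R top [ 0.604 -0.012  0.108]
[0.41767703 0.90106184 0.63345447] [-0.09582746  0.91872247  0.7369236 ]
```

View pics/c1.png

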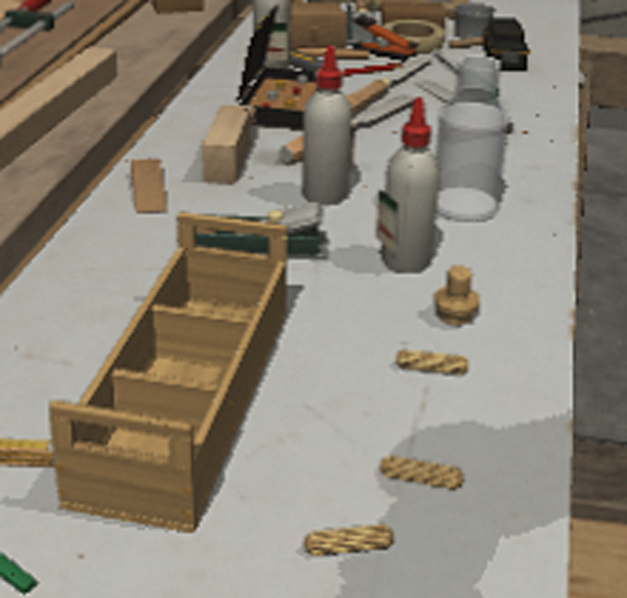

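```bash
python3 - <<'E'
from h import *
o=st(); p=params('wrist'); r=R.from_euler('xyz',o['tool_rot'],degrees=True)
c=-p['extrinsics'][:3,:3].T@p['extrinsics'][:3,3]
print('cam in tool',r.inv().apply(c-o['tool_pos']),'axis in tool',r.inv().apply(-p['extrinsics'][2,:3]))
go([.5,.05,.36],90)
E
```

```text
{'time_s': 0.15, 'qpos': [-68.8644, 18.4294, -4.0166, 83.1574, 1.2938, 78.5401, -3.2609], 'tool_pos': [0.2257, 0.6091, 0.2217], 'tool_rot': [-179.9183, 0.0034, 159.6735], 'force': [-0.3044, -0.3808, 0.0006], 'grip_width': 0.0869, 'grasp_force': 0.0}
cam in tool [ 7.52931630e-02  4.01828779e-05 -1.61584634e-01] axis in tool [-0.27632751  0.00151488  0.96106233]
shift cm [-45.15 -42.92 -13.76] rotvec deg [-7.000e-02  5.000e-02  6.967e+01]
```

jog_arm:
  motion:
    - {"x":-3,"y":-2.86,"z":-0.92}
    - {"x":-3,"y":-2.86,"z":-0.92}
    - {"x":-3,"y":-2.86,"z":-0.92}
    - {"x":-3,"y":-2.86,"z":-0.92}
    - {"x":-3,"y":-2.86,"z":-0.92}
  claw: 0

```text
$.motion[0]: bad value
```

jog_arm:
  motion:
    - {"x":-3,"y":-2.86,"z":-0.92}
    - {"x":-3,"y":-2.86,"z":-0.92}
    - {"x":-3,"y":-2.86,"z":-0.92}
    - {"x":-3,"y":-2.86,"z":-0.92}
    - {"x":-3,"y":-2.86,"z":-0.92}

```text
$.motion[0]: bad value
```

jog_arm:
  motion:
    - {"x":-3,"y":-2.86,"z":-0.92}
    - {"x":-3,"y":-2.86,"z":-0.92}
    - {"x":-3,"y":-2.86,"z":-0.92}
    - {"x":-3,"y":-2.86,"z":-0.92}
    - {"x":-3,"y":-2.86,"z":-0.92}

```text
$.motion[0]: bad value
```

jog_arm:
  motion:
    - {"az":8.5}
    - {"az":8.5}
    - {"az":8.5}
    - {"az":8.5}
    - {"az":8.5}

```text
$.motion[0]: bad value
```

jog_arm:
  motion:
    - {"az":8.5}
    - {"az":8.5}
    - {"az":8.5}
    - {"az":8.5}
    - {"az":1.67}

```text
$.motion[0]: bad value
```

```bash
python3 - <<'E'
from h import *
o=st(); p,im=snap('wrist','w1')
import pickle; pickle.dump(p,open('pics/w1.pkl','wb'))
for X in [(.6,-.02,.1),(.43,-.07,0),(.5,-.18,0),(.45,.028,.01),(.44,-.33,.19)]: print(X,proj(p,X))
E
```

```text
{'time_s': 0.15, 'qpos': [-68.8644, 18.4294, -4.0166, 83.1574, 1.2938, 78.5401, -3.2609], 'tool_pos': [0.2257, 0.6091, 0.2217], 'tool_rot': [-179.9183, 0.0034, 159.6735], 'force': [-0.3044, -0.3808, 0.0006], 'grip_width': 0.0869, 'grasp_force': 0.0}
(0.6, -0.02, 0.1) [ 13.09379169 563.12083512]
(0.43, -0.07, 0) [-12.38773125 422.56657922]
(0.5, -0.18, 0) [-40.66216792 467.9958948 ]
(0.45, 0.028, 0.01) [ 39.58202306 420.50041368]
(0.44, -0.33, 0.19) [-415.92137519  680.82426115]
```

View pics/w1.png

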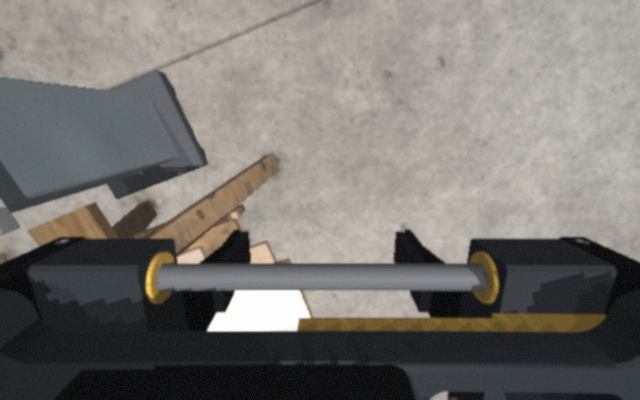

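jog_arm:
  motion:
    - {"x":-3,"y":-2.86,"z":-0.92,"ax":0,"ay":0,"az":0}
    - {"x":-3,"y":-2.86,"z":-0.92,"ax":0,"ay":0,"az":0}
    - {"x":-3,"y":-2.86,"z":-0.92,"ax":0,"ay":0,"az":0}
    - {"x":-3,"y":-2.86,"z":-0.92,"ax":0,"ay":0,"az":0}
    - {"x":-3,"y":-2.86,"z":-0.92,"ax":0,"ay":0,"az":0}
  claw: 0

```text
time_s: 0.7
tool_pos: [0.3173, 0.4216, 0.2688]
tool_rot: [-180.0, 0.0, 159.7]
force: [0.8, 0.3, 0.7]
grip_width: 0.0547
grasp_force: 0.0
```

jog_arm:
  motion:
    - {"x":-3,"y":-2.86,"z":-0.92,"ax":0,"ay":0,"az":0}
    - {"x":-3,"y":-2.86,"z":-0.92,"ax":0,"ay":0,"az":0}
    - {"x":-3,"y":-2.86,"z":-0.92,"ax":0,"ay":0,"az":0}
    - {"x":-3,"y":-2.86,"z":-0.92,"ax":0,"ay":0,"az":0}
    - {"x":-3,"y":-2.86,"z":-0.92,"ax":0,"ay":0,"az":0}

```text
time_s: 1.2
tool_pos: [0.4082, 0.2354, 0.315]
tool_rot: [180.0, 0.0, 159.7]
force: [0.3, 0.8, 0.6]
grip_width: 0.0437
grasp_force: 0.0
```

jog_arm:
  motion:
    - {"x":-3,"y":-2.86,"z":-0.92,"ax":0,"ay":0,"az":0}
    - {"x":-3,"y":-2.86,"z":-0.92,"ax":0,"ay":0,"az":0}
    - {"x":-3,"y":-2.86,"z":-0.92,"ax":0,"ay":0,"az":0}
    - {"x":-3,"y":-2.86,"z":-0.92,"ax":0,"ay":0,"az":0}
    - {"x":-3,"y":-2.86,"z":-0.92,"ax":0,"ay":0,"az":0}

```text
time_s: 1.7
tool_pos: [0.4991, 0.0492, 0.361]
tool_rot: [180.0, 0.0, 159.7]
force: [0.5, 1.3, 0.4]
grip_width: 0.0436
grasp_force: 0.0
```

jog_arm:
  motion:
    - {"x":0,"y":0,"z":0,"ax":0,"ay":0,"az":8.5}
    - {"x":0,"y":0,"z":0,"ax":0,"ay":0,"az":8.5}
    - {"x":0,"y":0,"z":0,"ax":0,"ay":0,"az":8.5}
    - {"x":0,"y":0,"z":0,"ax":0,"ay":0,"az":8.5}
    - {"x":0,"y":0,"z":0,"ax":0,"ay":0,"az":8.5}

```text
time_s: 2.2
tool_pos: [0.4986, 0.0508, 0.3604]
tool_rot: [-180.0, -0.0, 116.8]
force: [0.3, -0.7, 0.1]
grip_width: 0.0433
grasp_force: 0.0
```

jog_arm:
  motion:
    - {"x":0,"y":0,"z":0,"ax":0,"ay":0,"az":8.5}
    - {"x":0,"y":0,"z":0,"ax":0,"ay":0,"az":8.5}
    - {"x":0,"y":0,"z":0,"ax":0,"ay":0,"az":8.5}
    - {"x":0,"y":0,"z":0,"ax":0,"ay":0,"az":1.67}
    - {"x":0,"y":0,"z":0,"ax":0,"ay":0,"az":0}

```text
time_s: 2.7
tool_pos: [0.4987, 0.0509, 0.3605]
tool_rot: [-180.0, -0.0, 90.1]
force: [0.2, 0.4, 1.2]
grip_width: 0.0436
grasp_force: 0.0
```

```bash
python3 - <<'E'
from h import *
import pickle
o=st(); p,im=snap('wrist','w2'); pickle.dump(p,open('pics/w2.pkl','wb'))
p,im=snap('side','s2')
h=cv2.cvtColor(im,cv2.COLOR_BGR2HSV); m=((h[...,0]<8)|(h[...,0]>172))&(h[...,1]>150)&(h[...,2]>90)
m[:,:290]=0; m[:,390:]=0; m[:130]=0
n,l,s,c=cv2.connectedComponentsWithStats(m.astype('uint8'))
for i in range(1,n):
    if s[i,4]>30:
        x,y,w,hh=s[i,:4]; bw=(l==i)[y+hh-5:y+hh-2].nonzero()[1]; u=(bw.min()+bw.max())/2
        vt=y; print(s[i],'cap mid',u,'tip',(l==i)[y:y+2].nonzero()[1].mean(),y,'at z.2',onz(p,(l==i)[y:y+2].nonzero()[1].mean(),y,.2))
        print(' width',bw.max()-bw.min()+1,'cap bottom (front edge) z.15',onz(p,u,y+hh,.15))
E
```

```text
{'time_s': 2.7, 'qpos': [-35.0368, -2.6397, 25.2909, 90.9803, 1.1227, 91.4105, -9.6059], 'tool_pos': [0.4987, 0.0509, 0.3605], 'tool_rot': [-179.9952, -0.0043, 90.1359], 'force': [0.1832, 0.4409, 1.2457], 'grip_width': 0.0436, 'grasp_force': 0.0}
[322 136   8  15  68] cap mid 325.0 tip 325.2 136 at z.2 [ 0.62065439 -0.30861692  0.2       ]
 width 7 cap bottom (front edge) z.15 [ 0.61795441 -0.2998292   0.15      ]
```

View pics/w2.png

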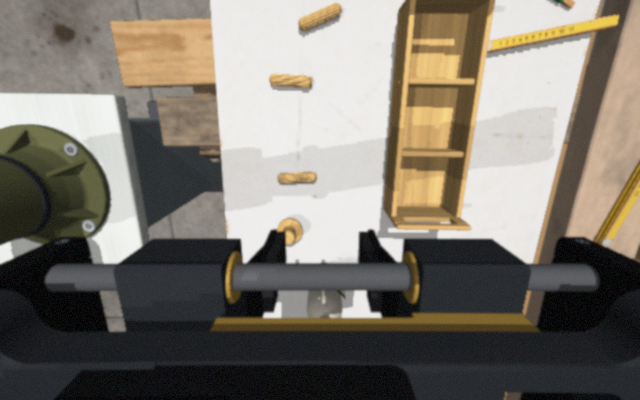

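```bash
python3 - <<'E'
from h import *
import pickle
p=pickle.load(open('pics/w2.pkl','rb')); im=cv2.imread('pics/w2.png')
h=cv2.cvtColor(im,cv2.COLOR_BGR2HSV)
m=((h[...,1]>80)&(h[...,0]>8)&(h[...,0]<30)).astype('uint8'); m[:,:225]=0; m[:,370:]=0; m[215:]=0
n,l,s,c=cv2.connectedComponentsWithStats(m)
for i in range(1,n):
    if s[i,4]>60:
        ys,xs=(l==i).nonzero(); P=np.array([onz(p,a,b,.0085)[:2] for a,b in zip(xs,ys)],dtype=np.float32)
        (cx,cy),(w,hh),an=cv2.minAreaRect(P); mean,ev=cv2.PCACompute(P,None); 
        print('dowel',s[i],mean.round(4),'box',round(cx,4),round(cy,4),round(w,4),round(hh,4),'dir',np.degrees(np.arctan2(ev[0,1],ev[0,0])).round(1))
c=im[0:235,380:500]; cv2.imwrite('pics/c2.png',cv2.resize(c,None,fx=2.5,fy=2.5,interpolation=cv2.INTER_CUBIC)) 
s2=cv2.imread('pics/s2.png')[120:220,280:400]; b=cv2.resize(s2,None,fx=4,fy=4,interpolation=cv2.INTER_CUBIC)
a=cv2.resize(c,None,fx=2.5,fy=2.5,interpolation=cv2.INTER_CUBIC); o=np.zeros((590,800,3),np.uint8); o[:a.shape[0],:300]=a; o[:400,310:790]=b; cv2.imwrite('pics/c2.png',o)
E
```

```text
dowel [299   3  42  27 544] [[0.4956 0.274 ]] box 0.4955 0.2739 0.0678 0.0175 dir 21.1
dowel [270  74  42  14 444] [[0.4482 0.1824]] box 0.4481 0.1822 0.0171 0.0669 dir -3.2
dowel [278 173  38  10 329] [[0.4548 0.0216]] box 0.4544 0.0211 0.0661 0.0164 dir 2.3
```

View pics/c2.png

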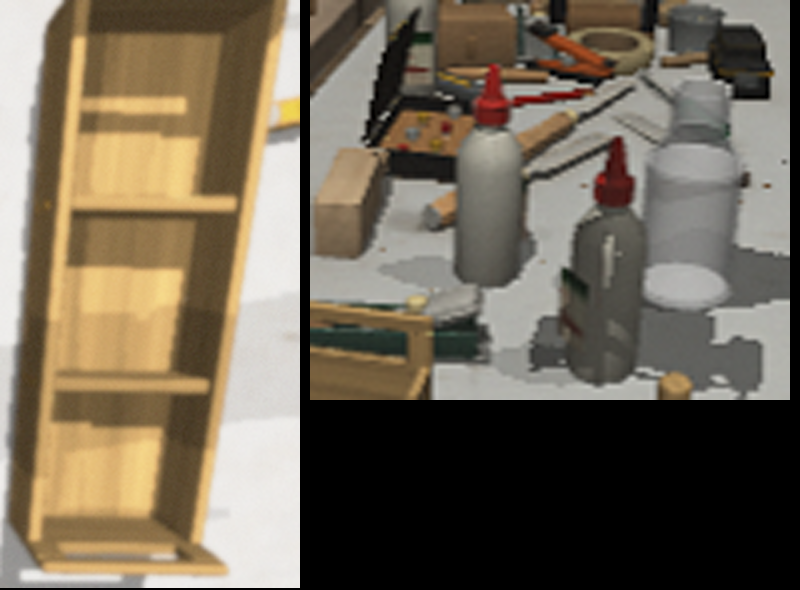

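```bash
python3 - <<'E'
from h import *
import pickle
p=pickle.load(open('pics/w2.pkl','rb'))
q=[onz(p,u,v,.063) for u,v in [(408.8,81.6),(474.8,81.6),(401.2,152.8),(464,154)]]
a,b=(q[0]+q[1])/2,(q[2]+q[3])/2; print(np.round(q,4).tolist()); c=(a+b)/2;d=a-b; print('centre',c,'len',np.linalg.norm(d),'yaw',np.degrees(np.arctan2(-d[0],d[1])))
s=params('side')
for n,u,v,z in [('far tip',325.7,136.5,.2),('far cap bottom axis',326,151,.15),('near tip',356.7,154.5,.2),('near cap bot axis',356,170.5,.15),('jar rim',378,142,.19),('jar base',374.5,191.7,.0)]: print(n,onz(s,u,v,z).round(4))
print(onz(p,290,228,.058))
go([.496,-.33,.33],90)
E
```

```text
[[0.6263, 0.1751, 0.063], [0.7222, 0.1749, 0.063], [0.6233, 0.0718, 0.063], [0.7212, 0.07, 0.063]]
centre [0.67324865 0.12296271 0.063     ] len 0.10412733691710369 yaw -1.1149600327595552
far tip [ 0.6182 -0.3042  0.2   ]
far cap bottom axis [ 0.6147 -0.3007  0.15  ]
near tip [ 0.5006 -0.1727  0.2   ]
near cap bot axis [ 0.4985 -0.1679  0.15  ]
jar rim [ 0.4452 -0.3261  0.19  ]
jar base [ 0.4393 -0.3344  0.    ]
[ 0.44571052 -0.05595435  0.058     ]
shift cm [-38.09  -0.36   3.05] rotvec deg [-0.   -0.    0.14]
```

jog_arm:
  motion:
    - {"x":-4.8,"y":0,"z":0,"ax":0,"ay":0,"az":0}
    - {"x":-4.8,"y":0,"z":0,"ax":0,"ay":0,"az":0}
    - {"x":-4.8,"y":0,"z":0,"ax":0,"ay":0,"az":0}
    - {"x":-4.8,"y":0,"z":0,"ax":0,"ay":0,"az":0}
    - {"x":-4.8,"y":0,"z":0,"ax":0,"ay":0,"az":0}
  claw: 1

```text
time_s: 3.3
tool_pos: [0.4985, -0.1909, 0.3609]
tool_rot: [179.9, -0.0, 90.1]
force: [0.4, 0.4, -0.9]
grip_width: 0.0754
grasp_force: 0.0
```

jog_arm:
  motion:
    - {"x":-4.8,"y":0,"z":0,"ax":0,"ay":0,"az":0}
    - {"x":-4.8,"y":0,"z":0,"ax":0,"ay":0,"az":0}
    - {"x":-4.8,"y":0,"z":0,"ax":0,"ay":0,"az":0}
    - {"x":0,"y":0,"z":0,"ax":0,"ay":0,"az":0}
    - {"x":0,"y":0,"z":0,"ax":0,"ay":0,"az":0}

```text
time_s: 3.8
tool_pos: [0.4981, -0.3344, 0.36]
tool_rot: [-179.9, 0.0, 89.9]
force: [0.9, 0.7, -0.3]
grip_width: 0.0871
grasp_force: 0.0
```

```bash
python3 - <<'E'
from h import *
import pickle
o=st(); p,im=snap('wrist','w3'); pickle.dump(p,open('pics/w3.pkl','wb'))
for n,X in dict(A=(.5,-.17,.2),B=(.616,-.303,.2),jar=(.445,-.328,.19),st=(.446,-.056,.058)).items(): print(n,proj(p,X).round(1))
E
```

```text
{'time_s': 3.8, 'qpos': [-8.2791, 13.4897, 49.0574, 78.5236, -10.0892, 92.5564, 39.4231], 'tool_pos': [0.4981, -0.3344, 0.36], 'tool_rot': [-179.9146, 0.0195, 89.8849], 'force': [0.9301, 0.6811, -0.3319], 'grip_width': 0.0871, 'grasp_force': 0.0}
A [323.   20.5]
B [428.9 157.7]
jar [275.5 178.6]
st [281.7 -44. ]
```

View pics/w3.png

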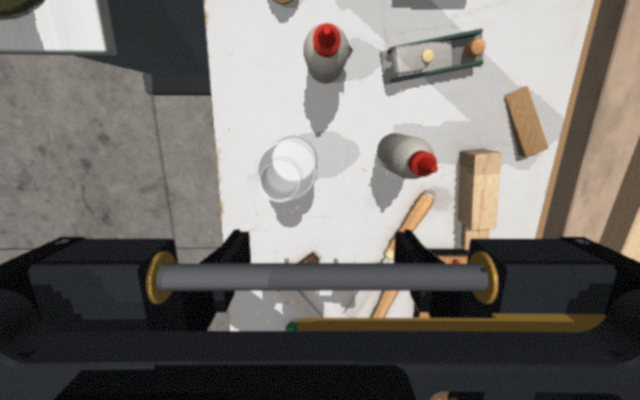

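```bash
python3 - <<'E'
from h import *
import pickle
p=pickle.load(open('pics/w3.pkl','rb')); im=cv2.imread('pics/w3.png'); h=cv2.cvtColor(im,cv2.COLOR_BGR2HSV)
m=(((h[...,0]<8)|(h[...,0]>172))&(h[...,1]>150)&(h[...,2]>60)).astype('uint8'); m[215:]=0
n,l,s,c=cv2.connectedComponentsWithStats(m)
for i in range(1,n):
    if s[i,4]>60: print(s[i],c[i],onz(p,*c[i],.175))
c=im[120:215,240:450]; cv2.imwrite('pics/c3.png',cv2.resize(c,None,fx=3.8,fy=3.8,interpolation=cv2.INTER_CUBIC))
E
```

```text
[314  24  26  32 663] [326.31221719  39.64555053] [ 0.50359541 -0.18092289  0.175     ]
[409 152  27  23 496] [422.36491935 163.14112903] [ 0.61802442 -0.31287439  0.175     ]
```

View pics/c3.png

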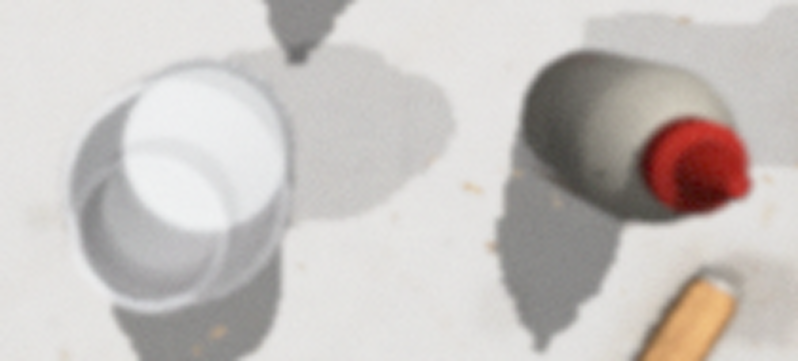

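```bash
python3 - <<'E'
from h import *
import pickle
p=pickle.load(open('pics/w3.pkl','rb'))
for n,u,v,z in [('A cap',326.8,43,.17),('A tip',326,26,.2),('B cap',422.4,163.4,.17),('jar rim',280,178.9,.19),('jar base',294.2,158.9,.007)]: print(n,onz(p,u,v,z).round(4))
E
```

```text
A cap [ 0.5042 -0.183   0.17  ]
A tip [ 0.5029 -0.1747  0.2   ]
B cap [ 0.6198 -0.314   0.17  ]
jar rim [ 0.4501 -0.3284  0.19  ]
jar base [ 0.4499 -0.3309  0.007 ]
```

jog_arm:
  motion:
    - {"x":0.8,"y":4.0,"z":0,"ax":0,"ay":0,"az":0}
    - {"x":0.8,"y":4.0,"z":0,"ax":0,"ay":0,"az":0}
    - {"x":0.75,"y":4.1,"z":0,"ax":0,"ay":0,"az":0}
    - {"x":0,"y":0,"z":4,"ax":0,"ay":0,"az":0}
    - {"x":0,"y":0,"z":4,"ax":0,"ay":0,"az":0}

```text
time_s: 4.35
tool_pos: [0.6231, -0.3063, 0.2801]
tool_rot: [179.9, 0.1, 90.4]
force: [-0.3, -1.3, -0.7]
grip_width: 0.087
grasp_force: 0.0
```

jog_arm:
  motion:
    - {"x":0,"y":0,"z":4,"ax":0,"ay":0,"az":0}
    - {"x":0,"y":0,"z":4,"ax":0,"ay":0,"az":0}
    - {"x":0,"y":0,"z":3,"ax":0,"ay":0,"az":0}
    - {"x":0,"y":0,"z":1.8,"ax":0,"ay":0,"az":0}
    - {"x":0,"y":0,"z":0,"ax":0,"ay":0,"az":0}

```text
time_s: 4.85
tool_pos: [0.6193, -0.3053, 0.1494]
tool_rot: [-179.7, -0.2, 90.3]
force: [0.2, 0.2, -0.1]
grip_width: 0.0871
grasp_force: 0.0
```

jog_arm:
  motion:
    - {"x":0,"y":0,"z":0,"ax":0,"ay":0,"az":0}
    - {"x":0,"y":0,"z":0,"ax":0,"ay":0,"az":0}
    - {"x":0,"y":0,"z":0,"ax":0,"ay":0,"az":0}
    - {"x":0,"y":0,"z":0,"ax":0,"ay":0,"az":0}
    - {"x":0,"y":0,"z":0,"ax":0,"ay":0,"az":0}
  claw: -1
  squeeze: 25

```text
time_s: 5.35
tool_pos: [0.62, -0.3098, 0.1532]
tool_rot: [179.9, 0.0, 90.0]
force: [-0.5, -0.6, -0.6]
grip_width: 0.0548
grasp_force: 0.0
```

jog_arm:
  motion:
    - {"x":0,"y":0,"z":0,"ax":0,"ay":0,"az":0}
    - {"x":0,"y":0,"z":0,"ax":0,"ay":0,"az":0}
    - {"x":0,"y":0,"z":0,"ax":0,"ay":0,"az":0}
    - {"x":0,"y":0,"z":0,"ax":0,"ay":0,"az":0}
    - {"x":0,"y":0,"z":-1,"ax":0,"ay":0,"az":0}

```text
time_s: 5.85
tool_pos: [0.6185, -0.3086, 0.1606]
tool_rot: [-179.8, -0.1, 90.0]
force: [-0.2, -0.3, -4.4]
grip_width: 0.0296
grasp_force: 24.9
```

```bash
python3 - <<'E'
from h import *
st(); p,im=snap('side','s4')
E
```

```text
{'time_s': 5.85, 'qpos': [-6.4255, 30.6112, 44.0175, 82.2452, -21.3484, 75.97, 38.8358], 'tool_pos': [0.6185, -0.3086, 0.1606], 'tool_rot': [-179.7623, -0.1081, 90.0031], 'force': [-0.1909, -0.2733, -4.4272], 'grip_width': 0.0296, 'grasp_force': 24.8824}
```

jog_arm:
  motion:
    - {"x":0,"y":0,"z":-3.5,"ax":0,"ay":0,"az":0}
    - {"x":0,"y":0,"z":-3.5,"ax":0,"ay":0,"az":0}
    - {"x":0,"y":0,"z":-3.5,"ax":0,"ay":0,"az":0}
    - {"x":0,"y":0,"z":-3.5,"ax":0,"ay":0,"az":0}
    - {"x":2,"y":0.4,"z":0,"ax":0,"ay":0,"az":0}

```text
time_s: 6.4
tool_pos: [0.6231, -0.2954, 0.3089]
tool_rot: [179.6, 0.4, 89.6]
force: [-0.3, -3.6, -3.3]
grip_width: 0.0299
grasp_force: 24.9
```

jog_arm:
  motion:
    - {"x":4.0,"y":0.6,"z":0,"ax":0,"ay":0,"az":0}
    - {"x":4.0,"y":0.6,"z":0,"ax":0,"ay":0,"az":0}
    - {"x":4.0,"y":0.6,"z":0,"ax":0,"ay":0,"az":0}
    - {"x":4.0,"y":0.6,"z":0,"ax":0,"ay":0,"az":0}
    - {"x":4.0,"y":0.6,"z":0,"ax":0,"ay":0,"az":0}

```text
time_s: 6.9
tool_pos: [0.6534, -0.088, 0.3024]
tool_rot: [-180.0, -0.0, 90.0]
force: [-0.2, -0.9, -3.2]
grip_width: 0.0293
grasp_force: 24.9
```

jog_arm:
  motion:
    - {"x":4.0,"y":0.6,"z":0,"ax":0,"ay":0,"az":0}
    - {"x":3.3,"y":0.6,"z":0,"ax":0,"ay":0,"az":0}
    - {"x":2.3,"y":0.4,"z":0,"ax":0,"ay":0,"az":0}
    - {"x":1,"y":0.2,"z":0,"ax":0,"ay":0,"az":0}
    - {"x":0,"y":0,"z":0,"ax":0,"ay":0,"az":0}

```text
time_s: 7.4
tool_pos: [0.6717, 0.0182, 0.302]
tool_rot: [-179.9, -0.0, 90.2]
force: [0.2, -0.7, -3.3]
grip_width: 0.0299
grasp_force: 24.9
```

```bash
python3 - <<'E'
from h import *
st(); p,im=snap('side','s5')
go([.671,.017,.162],90)
E
```

```text
{'time_s': 7.4, 'qpos': [-33.0031, 23.3067, 41.6826, 73.4622, -15.2609, 88.8082, 6.7754], 'tool_pos': [0.6717, 0.0182, 0.302], 'tool_rot': [-179.9407, -0.0095, 90.1619], 'force': [0.1861, -0.7498, -3.3238], 'grip_width': 0.0299, 'grasp_force': 24.8922}
shift cm [ 0.16 -0.04 14.03] rotvec deg [-0.05  0.08 -0.01]
```

View pics/s5.png

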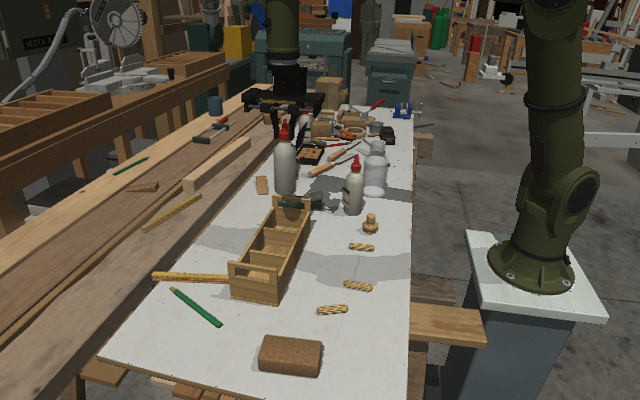

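jog_arm:
  motion:
    - {"x":0,"y":0,"z":4,"ax":0,"ay":0,"az":0}
    - {"x":0,"y":0,"z":4,"ax":0,"ay":0,"az":0}
    - {"x":0,"y":0,"z":3,"ax":0,"ay":0,"az":0}
    - {"x":0,"y":0,"z":2,"ax":0,"ay":0,"az":0}
    - {"x":0,"y":0,"z":0.6,"ax":0,"ay":0,"az":0}

```text
time_s: 7.95
tool_pos: [0.6697, 0.0132, 0.1639]
tool_rot: [-179.7, 0.1, 89.8]
force: [-0.3, 1.3, -4.5]
grip_width: 0.0297
grasp_force: 24.9
```

jog_arm:
  motion:
    - {"x":0,"y":0,"z":0.2,"ax":0,"ay":0,"az":0}
    - {"x":0,"y":0,"z":0.2,"ax":0,"ay":0,"az":0}
    - {"x":0,"y":0,"z":0.1,"ax":0,"ay":0,"az":0}
    - {"x":0,"y":0,"z":0,"ax":0,"ay":0,"az":0}
    - {"x":0,"y":0,"z":0,"ax":0,"ay":0,"az":0}

```text
time_s: 8.45
tool_pos: [0.6722, 0.0165, 0.1623]
tool_rot: [179.9, -0.0, 90.0]
force: [0.2, 0.2, -3.5]
grip_width: 0.0294
grasp_force: 24.9
```

jog_arm:
  motion:
    - {"x":0,"y":0,"z":0,"ax":0,"ay":0,"az":0}
    - {"x":0,"y":0,"z":0,"ax":0,"ay":0,"az":0}
    - {"x":0,"y":0,"z":0,"ax":0,"ay":0,"az":0}
    - {"x":0,"y":0,"z":0,"ax":0,"ay":0,"az":0}
    - {"x":0,"y":0,"z":0,"ax":0,"ay":0,"az":0}
  claw: 0.5

```text
time_s: 8.95
tool_pos: [0.672, 0.0164, 0.1619]
tool_rot: [180.0, -0.0, 90.0]
force: [0.9, -0.7, 0.1]
grip_width: 0.0607
grasp_force: 0.0
```

jog_arm:
  motion:
    - {"x":0,"y":0,"z":-2,"ax":0,"ay":0,"az":0}
    - {"x":0,"y":0,"z":-4,"ax":0,"ay":0,"az":0}
    - {"x":0,"y":0,"z":-4,"ax":0,"ay":0,"az":0}
    - {"x":0,"y":0,"z":-3.8,"ax":0,"ay":0,"az":0}
    - {"x":-2,"y":-1.7,"z":0,"ax":0,"ay":0,"az":0}

```text
time_s: 9.45
tool_pos: [0.6586, -0.0003, 0.3053]
tool_rot: [179.4, -0.1, 90.3]
force: [-0.1, -0.5, -0.6]
grip_width: 0.0651
grasp_force: 0.0
```

jog_arm:
  motion:
    - {"x":-3.6,"y":-3.1,"z":0,"ax":0,"ay":0,"az":0}
    - {"x":-3.6,"y":-3.1,"z":0,"ax":0,"ay":0,"az":0}
    - {"x":-3.6,"y":-3.1,"z":0,"ax":0,"ay":0,"az":0}
    - {"x":-3.6,"y":-3.1,"z":0,"ax":0,"ay":0,"az":0}
    - {"x":-3.1,"y":-2.7,"z":0,"ax":0,"ay":0,"az":0}
  claw: 1

```text
time_s: 9.95
tool_pos: [0.5019, -0.1809, 0.2997]
tool_rot: [180.0, -0.0, 89.9]
force: [0.4, -0.6, 0.3]
grip_width: 0.0865
grasp_force: 0.0
```

```bash
python3 - <<'E'
from h import *
st(); p,im=snap('side','s6')
go([.503,-.178,.152],90)
E
```

```text
{'time_s': 9.95, 'qpos': [-29.8913, 1.9924, 48.6438, 94.1511, -1.539, 84.5102, 18.7941], 'tool_pos': [0.5019, -0.1809, 0.2997], 'tool_rot': [179.9658, -0.027, 89.9123], 'force': [0.4487, -0.6118, 0.3313], 'grip_width': 0.0865, 'grasp_force': 0.0}
shift cm [ 1.04  0.58 14.83] rotvec deg [-0.04  0.05 -0.65]
```

View pics/s6.png

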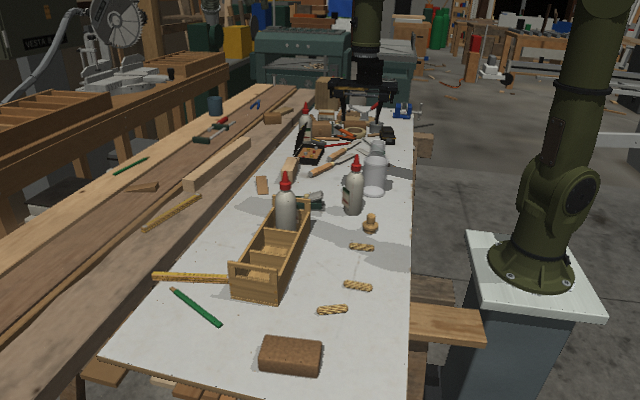

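jog_arm:
  motion:
    - {"x":0,"y":0,"z":0,"ax":0,"ay":0,"az":0}
    - {"x":0,"y":0,"z":4,"ax":0,"ay":0,"az":0}
    - {"x":0,"y":0,"z":4,"ax":0,"ay":0,"az":0}
    - {"x":0,"y":0,"z":4,"ax":0,"ay":0,"az":0}
    - {"x":0,"y":0,"z":2.8,"ax":0,"ay":0,"az":0}

```text
time_s: 10.5
tool_pos: [0.5034, -0.1769, 0.1489]
tool_rot: [-179.9, -0.0, 90.1]
force: [-0.1, 0.5, 0.7]
grip_width: 0.0873
grasp_force: 0.0
```

jog_arm:
  motion:
    - {"x":0,"y":0,"z":0,"ax":0,"ay":0,"az":0}
    - {"x":0,"y":0,"z":0,"ax":0,"ay":0,"az":0}
    - {"x":0,"y":0,"z":0,"ax":0,"ay":0,"az":0}
    - {"x":0,"y":0,"z":0,"ax":0,"ay":0,"az":0}
    - {"x":0,"y":0,"z":0,"ax":0,"ay":0,"az":0}
  claw: -1

```text
time_s: 11.0
tool_pos: [0.5047, -0.1787, 0.1529]
tool_rot: [179.9, -0.0, 90.0]
force: [-0.4, -0.3, 0.6]
grip_width: 0.0552
grasp_force: 0.0
```

jog_arm:
  motion:
    - {"x":0,"y":0,"z":0,"ax":0,"ay":0,"az":0}
    - {"x":0,"y":0,"z":0,"ax":0,"ay":0,"az":0}
    - {"x":0,"y":0,"z":0,"ax":0,"ay":0,"az":0}
    - {"x":0,"y":0,"z":0,"ax":0,"ay":0,"az":0}
    - {"x":0,"y":0,"z":-1,"ax":0,"ay":0,"az":0}

```text
time_s: 11.5
tool_pos: [0.5025, -0.1782, 0.1604]
tool_rot: [-179.8, -0.0, 90.0]
force: [0.2, -0.2, -2.8]
grip_width: 0.0295
grasp_force: 25.0
```

```bash
python3 - <<'E'
from h import *
env.read_camera('side');env.read_camera('side')
st(); go([.675,.229,.30],90)
E
```

```text
{'time_s': 11.6, 'qpos': [-28.0608, 8.1023, 48.8198, 105.602, -6.5459, 69.0791, 22.8074], 'tool_pos': [0.5044, -0.1788, 0.1626], 'tool_rot': [179.9087, 0.0091, 89.9967], 'force': [-0.4422, -0.3263, -1.9858], 'grip_width': 0.0299, 'grasp_force': 24.9997}
shift cm [ 40.78  17.08 -13.72] rotvec deg [ 0.09  0.01 -0.  ]
```

jog_arm:
  motion:
    - {"x":0,"y":0,"z":-3.5,"ax":0,"ay":0,"az":0}
    - {"x":0,"y":0,"z":-3.5,"ax":0,"ay":0,"az":0}
    - {"x":0,"y":0,"z":-3.5,"ax":0,"ay":0,"az":0}
    - {"x":0,"y":0,"z":-3.5,"ax":0,"ay":0,"az":0}
    - {"x":2.3,"y":0,"z":0,"ax":0,"ay":0,"az":0}

```text
time_s: 12.1
tool_pos: [0.5054, -0.1604, 0.3067]
tool_rot: [179.5, 0.2, 89.6]
force: [1.3, -0.3, -2.8]
grip_width: 0.0296
grasp_force: 25.0
```

jog_arm:
  motion:
    - {"x":4.2,"y":1,"z":0,"ax":0,"ay":0,"az":0}
    - {"x":4.2,"y":1,"z":0,"ax":0,"ay":0,"az":0}
    - {"x":4.2,"y":1,"z":0,"ax":0,"ay":0,"az":0}
    - {"x":4.2,"y":1,"z":0,"ax":0,"ay":0,"az":0}
    - {"x":4.2,"y":1,"z":0,"ax":0,"ay":0,"az":0}

```text
time_s: 12.6
tool_pos: [0.5538, 0.0561, 0.3015]
tool_rot: [180.0, -0.0, 90.0]
force: [0.9, -0.7, -2.1]
grip_width: 0.0293
grasp_force: 25.0
```

jog_arm:
  motion:
    - {"x":4.0,"y":2.4,"z":0,"ax":0,"ay":0,"az":0}
    - {"x":4.0,"y":2.8,"z":0,"ax":0,"ay":0,"az":0}
    - {"x":4.0,"y":2.8,"z":0,"ax":0,"ay":0,"az":0}
    - {"x":3.0,"y":2.4,"z":0,"ax":0,"ay":0,"az":0}
    - {"x":2.5,"y":1.7,"z":0,"ax":0,"ay":0,"az":0}

```text
time_s: 13.1
tool_pos: [0.6755, 0.2324, 0.2999]
tool_rot: [-179.9, 0.0, 90.1]
force: [-0.6, 0.1, -2.0]
grip_width: 0.0294
grasp_force: 25.0
```

jog_arm:
  motion:
    - {"x":0,"y":0,"z":0,"ax":0,"ay":0,"az":0}
    - {"x":0,"y":0,"z":0,"ax":0,"ay":0,"az":0}
    - {"x":0,"y":0,"z":0,"ax":0,"ay":0,"az":0}
    - {"x":0,"y":0,"z":0,"ax":0,"ay":0,"az":0}
    - {"x":0,"y":0,"z":0,"ax":0,"ay":0,"az":0}

```text
time_s: 13.6
tool_pos: [0.6746, 0.2285, 0.3023]
tool_rot: [180.0, -0.0, 89.9]
force: [0.2, -0.1, -1.9]
grip_width: 0.0296
grasp_force: 25.0
```

```bash
python3 - <<'E'
from h import *
st(); go([.675,.229,.162],90)
E
```

```text
{'time_s': 13.6, 'qpos': [-42.4739, 27.5034, 33.9794, 66.2019, -14.9914, 90.385, -11.7878], 'tool_pos': [0.6746, 0.2285, 0.3023], 'tool_rot': [179.9615, -0.0425, 89.93], 'force': [0.1565, -0.1103, -1.9038], 'grip_width': 0.0296, 'grasp_force': 24.9995}
shift cm [ 0.04  0.03 14.03] rotvec deg [ 0.04 -0.04 -0.07]
```

jog_arm:
  motion:
    - {"x":0,"y":0,"z":4,"ax":0,"ay":0,"az":0}
    - {"x":0,"y":0,"z":4,"ax":0,"ay":0,"az":0}
    - {"x":0,"y":0,"z":3,"ax":0,"ay":0,"az":0}
    - {"x":0,"y":0,"z":2,"ax":0,"ay":0,"az":0}
    - {"x":0,"y":0,"z":0.6,"ax":0,"ay":0,"az":0}

```text
time_s: 14.1
tool_pos: [0.6729, 0.2288, 0.1629]
tool_rot: [-179.8, 0.1, 90.0]
force: [0.1, 0.5, -2.1]
grip_width: 0.0297
grasp_force: 25.0
```

jog_arm:
  motion:
    - {"x":0,"y":0,"z":0.2,"ax":0,"ay":0,"az":0}
    - {"x":0,"y":0,"z":0.2,"ax":0,"ay":0,"az":0}
    - {"x":0,"y":0,"z":0.1,"ax":0,"ay":0,"az":0}
    - {"x":0,"y":0,"z":0,"ax":0,"ay":0,"az":0}
    - {"x":0,"y":0,"z":0,"ax":0,"ay":0,"az":0}

```text
time_s: 14.6
tool_pos: [0.6751, 0.2296, 0.1614]
tool_rot: [179.9, -0.0, 90.0]
force: [-0.9, -0.4, -3.0]
grip_width: 0.0297
grasp_force: 25.0
```

jog_arm:
  motion:
    - {"x":0,"y":0,"z":0,"ax":0,"ay":0,"az":0}
    - {"x":0,"y":0,"z":0,"ax":0,"ay":0,"az":0}
    - {"x":0,"y":0,"z":0,"ax":0,"ay":0,"az":0}
    - {"x":0,"y":0,"z":0,"ax":0,"ay":0,"az":0}
    - {"x":0,"y":0,"z":0,"ax":0,"ay":0,"az":0}
  claw: 0.5

```text
time_s: 15.1
tool_pos: [0.6749, 0.2295, 0.1608]
tool_rot: [180.0, -0.0, 90.0]
force: [0.4, -0.3, -0.2]
grip_width: 0.0607
grasp_force: 0.0
```

jog_arm:
  motion:
    - {"x":0,"y":0,"z":-2,"ax":0,"ay":0,"az":0}
    - {"x":0,"y":0,"z":-4,"ax":0,"ay":0,"az":0}
    - {"x":0,"y":0,"z":-4,"ax":0,"ay":0,"az":0}
    - {"x":0,"y":0,"z":-4,"ax":0,"ay":0,"az":0}
    - {"x":-2,"y":-1.7,"z":0,"ax":0,"ay":0,"az":0}

```text
time_s: 15.6
tool_pos: [0.661, 0.2129, 0.3071]
tool_rot: [179.4, -0.2, 90.3]
force: [0.3, 0.4, 1.4]
grip_width: 0.0654
grasp_force: 0.0
```

jog_arm:
  motion:
    - {"x":-4.5,"y":-1.7,"z":0,"ax":0,"ay":0,"az":0}
    - {"x":-4.5,"y":-1.7,"z":0,"ax":0,"ay":0,"az":0}
    - {"x":-4.5,"y":-1.7,"z":0,"ax":0,"ay":0,"az":0}
    - {"x":-4.5,"y":-1.7,"z":0,"ax":0,"ay":0,"az":0}
    - {"x":-4.5,"y":-1.7,"z":0,"ax":0,"ay":0,"az":0}
  claw: 1

```text
time_s: 16.1
tool_pos: [0.5718, -0.0174, 0.3008]
tool_rot: [180.0, -0.0, 90.0]
force: [0.3, 0.3, 0.9]
grip_width: 0.0864
grasp_force: 0.0
```

jog_arm:
  motion:
    - {"x":-4.5,"y":-1.7,"z":0,"ax":0,"ay":0,"az":0}
    - {"x":-4.5,"y":-1.7,"z":0,"ax":0,"ay":0,"az":0}
    - {"x":-4.5,"y":-1.7,"z":0,"ax":0,"ay":0,"az":0}
    - {"x":-4.5,"y":-1.7,"z":0,"ax":0,"ay":0,"az":0}
    - {"x":-4.5,"y":-1.7,"z":0,"ax":0,"ay":0,"az":0}

```text
time_s: 16.6
tool_pos: [0.4867, -0.2424, 0.301]
tool_rot: [179.9, -0.0, 90.0]
force: [0.8, -0.1, 0.5]
grip_width: 0.0867
grasp_force: 0.0
```

jog_arm:
  motion:
    - {"x":-4.5,"y":-1.8,"z":0,"ax":0,"ay":0,"az":0}
    - {"x":-4.5,"y":-1.8,"z":0,"ax":0,"ay":0,"az":0}
    - {"x":0,"y":0,"z":0,"ax":0,"ay":0,"az":0}
    - {"x":0,"y":0,"z":0,"ax":0,"ay":0,"az":0}
    - {"x":0,"y":0,"z":0,"ax":0,"ay":0,"az":0}

```text
time_s: 17.1
tool_pos: [0.4527, -0.3292, 0.3004]
tool_rot: [180.0, -0.1, 90.1]
force: [0.0, -0.2, -0.4]
grip_width: 0.0872
grasp_force: 0.0
```

```bash
python3 - <<'E'
from h import *
st(); p,im=snap('side','s7'); go([.45,-.330,.152],90)
p,im=snap('wrist','w7')
import pickle; pickle.dump(p,open('pics/w7.pkl','wb'))
print(proj(p,(.45,-.33,.19)))
E
```

```text
{'time_s': 17.1, 'qpos': [-16.2724, 7.5766, 55.2041, 90.7476, -6.2966, 84.9611, 39.3682], 'tool_pos': [0.4527, -0.3292, 0.3004], 'tool_rot': [179.9795, -0.0557, 90.115], 'force': [0.0371, -0.1524, -0.4181], 'grip_width': 0.0872, 'grasp_force': 0.0}
shift cm [-0.13 -0.3  14.84] rotvec deg [ 0.01 -0.05  0.18]
[318.17211916 198.9257104 ]
```

jog_arm:
  motion:
    - {"x":-0.1,"y":-0.25,"z":4,"ax":0,"ay":0,"az":0}
    - {"x":0,"y":0,"z":4,"ax":0,"ay":0,"az":0}
    - {"x":0,"y":0,"z":4,"ax":0,"ay":0,"az":0}
    - {"x":0,"y":0,"z":2.7,"ax":0,"ay":0,"az":0}
    - {"x":0,"y":0,"z":0,"ax":0,"ay":0,"az":0}

```text
time_s: 17.7
tool_pos: [0.4479, -0.3283, 0.1498]
tool_rot: [-179.6, -0.2, 90.2]
force: [-0.2, -0.1, -0.4]
grip_width: 0.087
grasp_force: 0.0
```

jog_arm:
  motion:
    - {"x":0,"y":0,"z":0,"ax":0,"ay":0,"az":0}
    - {"x":0,"y":0,"z":0,"ax":0,"ay":0,"az":0}
    - {"x":0,"y":0,"z":0,"ax":0,"ay":0,"az":0}
    - {"x":0,"y":0,"z":0,"ax":0,"ay":0,"az":0}
    - {"x":0,"y":0,"z":0,"ax":0,"ay":0,"az":0}
  claw: -1

```text
time_s: 18.2
tool_pos: [0.4497, -0.3318, 0.1543]
tool_rot: [179.9, 0.0, 90.0]
force: [-0.4, 0.4, 0.8]
grip_width: 0.055
grasp_force: 0.0
```

jog_arm:
  motion:
    - {"x":0,"y":0,"z":0,"ax":0,"ay":0,"az":0}
    - {"x":0,"y":0,"z":0,"ax":0,"ay":0,"az":0}
    - {"x":0,"y":0,"z":0,"ax":0,"ay":0,"az":0}
    - {"x":0,"y":0,"z":-1,"ax":0,"ay":0,"az":0}
    - {"x":0,"y":0,"z":-2,"ax":0,"ay":0,"az":0}

```text
time_s: 18.7
tool_pos: [0.448, -0.3301, 0.1819]
tool_rot: [-179.8, -0.1, 90.0]
force: [0.7, 0.4, -4.0]
grip_width: 0.0489
grasp_force: 24.9
```

jog_arm:
  motion:
    - {"x":0,"y":0,"z":-3,"ax":0,"ay":0,"az":0}
    - {"x":0,"y":0,"z":-4,"ax":0,"ay":0,"az":0}
    - {"x":0,"y":0,"z":-4,"ax":0,"ay":0,"az":0}
    - {"x":0,"y":0,"z":0,"ax":0,"ay":0,"az":0}
    - {"x":0,"y":0,"z":0,"ax":0,"ay":0,"az":0}

```text
time_s: 19.2
tool_pos: [0.4494, -0.3314, 0.2935]
tool_rot: [180.0, -0.0, 90.0]
force: [-0.1, -0.4, -5.3]
grip_width: 0.0491
grasp_force: 24.9
```

```bash
python3 - <<'E'
from h import *
o=st(); p,im=snap('wrist','w8'); go([.673,.123,.30],88.9)
import pickle; pickle.dump(p,open('pics/w8.pkl','wb'))
t=o['tool_pos']; print(proj(p,t+[0,0,.037]),proj(p,t-[0,0,.153]))
cv2.imwrite('pics/c8.png',cv2.resize(im[100:310,180:460],None,fx=2.8,fy=2.8,interpolation=cv2.INTER_CUBIC))
E
```

```text
{'time_s': 19.2, 'qpos': [-16.4319, 7.452, 55.6131, 91.6529, -6.2215, 84.1375, 39.6044], 'tool_pos': [0.4494, -0.3314, 0.2935], 'tool_rot': [179.9571, -0.0228, 90.0142], 'force': [-0.1112, -0.3537, -5.259], 'grip_width': 0.0491, 'grasp_force': 24.9156}
shift cm [45.37 22.43 -0.74] rotvec deg [-0.09 -0.08  1.12]
[321.11587753 279.68007936] [321.12481826 187.41109229]
```

View pics/c8.png

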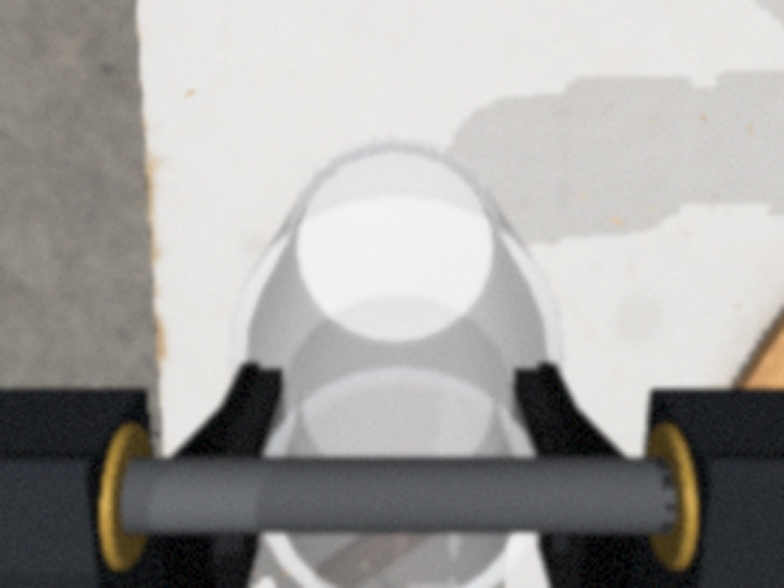

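jog_arm:
  motion:
    - {"x":2.5,"y":0.7,"z":0,"ax":0,"ay":0,"az":0}
    - {"x":4.5,"y":0.7,"z":0,"ax":0,"ay":0,"az":0}
    - {"x":4.5,"y":0.7,"z":0,"ax":0,"ay":0,"az":0}
    - {"x":4.5,"y":0.7,"z":0,"ax":0,"ay":0,"az":0}
    - {"x":4.5,"y":0.7,"z":0,"ax":0,"ay":0,"az":0}

```text
time_s: 19.75
tool_pos: [0.483, -0.1243, 0.2914]
tool_rot: [-179.8, -0.0, 90.0]
force: [0.8, 0.7, -4.8]
grip_width: 0.0492
grasp_force: 25.0
```

jog_arm:
  motion:
    - {"x":4.5,"y":0.7,"z":0,"ax":0,"ay":0,"az":0}
    - {"x":4.5,"y":0.7,"z":0,"ax":0,"ay":0,"az":0}
    - {"x":4.5,"y":0.7,"z":0,"ax":0,"ay":0,"az":0}
    - {"x":4.5,"y":0.7,"z":0,"ax":0,"ay":0,"az":0}
    - {"x":4.5,"y":0.7,"z":0,"ax":0,"ay":0,"az":0}

```text
time_s: 20.25
tool_pos: [0.518, 0.1001, 0.2911]
tool_rot: [-179.8, 0.1, 90.0]
force: [0.4, -0.7, -4.0]
grip_width: 0.0489
grasp_force: 25.0
```

jog_arm:
  motion:
    - {"x":2.4,"y":1.5,"z":0,"ax":0,"ay":0,"az":0}
    - {"x":0,"y":3,"z":0,"ax":0,"ay":0,"az":0}
    - {"x":0,"y":4,"z":0,"ax":0,"ay":0,"az":0}
    - {"x":0,"y":4,"z":0,"ax":0,"ay":0,"az":0}
    - {"x":0,"y":2.9,"z":0,"ax":0,"ay":0,"az":1}

```text
time_s: 20.75
tool_pos: [0.6742, 0.1226, 0.2896]
tool_rot: [-179.7, 0.1, 89.0]
force: [-0.4, 0.3, -4.1]
grip_width: 0.0486
grasp_force: 25.0
```

jog_arm:
  motion:
    - {"x":0,"y":0,"z":0,"ax":0,"ay":0,"az":0}
    - {"x":0,"y":0,"z":0,"ax":0,"ay":0,"az":0}
    - {"x":0,"y":0,"z":0,"ax":0,"ay":0,"az":0}
    - {"x":0,"y":0,"z":0,"ax":0,"ay":0,"az":0}
    - {"x":0,"y":0,"z":0,"ax":0,"ay":0,"az":0}

```text
time_s: 21.25
tool_pos: [0.6726, 0.1227, 0.2941]
tool_rot: [180.0, -0.1, 89.0]
force: [0.3, 1.3, -4.2]
grip_width: 0.0488
grasp_force: 24.9
```

```bash
python3 - <<'E'
from h import *
o=st(); p,im=snap('wrist','w9'); go([.673,.123,.30],88.9)
import pickle; pickle.dump(p,open('pics/w9.pkl','wb'))
a=np.radians(-1.1); ex=np.array([np.cos(a),np.sin(a)]); ey=np.array([-np.sin(a),np.cos(a)])
for x in(-.049,.049):
  for y in(-.049,.049,.053):
    print(x,y,proj(p,np.r_[np.array([.673,.123])+x*ex+y*ey,.063 ]).round(1))
cv2.imwrite('pics/c9.png',cv2.resize(im[60:280,180:460],None,fx=2.7,fy=2.7,interpolation=cv2.INTER_CUBIC))
E
```

```text
{'time_s': 21.25, 'qpos': [-35.5738, 23.4089, 33.135, 72.1652, -12.6109, 87.9311, -5.1633], 'tool_pos': [0.6726, 0.1227, 0.2941], 'tool_rot': [179.9786, -0.0625, 89.0308], 'force': [0.2651, 1.2758, -4.1855], 'grip_width': 0.0488, 'grasp_force': 24.945}
shift cm [ 0.03  0.02 -0.58] rotvec deg [ 0.03 -0.06  0.13]
-0.049 -0.049 [286.7 208.2]
-0.049 0.049 [284.3 137.1]
-0.049 0.053 [284.2 134. ]
0.049 -0.049 [356.2 208.3]
0.049 0.049 [358.8 137.3]
0.049 0.053 [358.9 134.2]
```

View pics/c9.png

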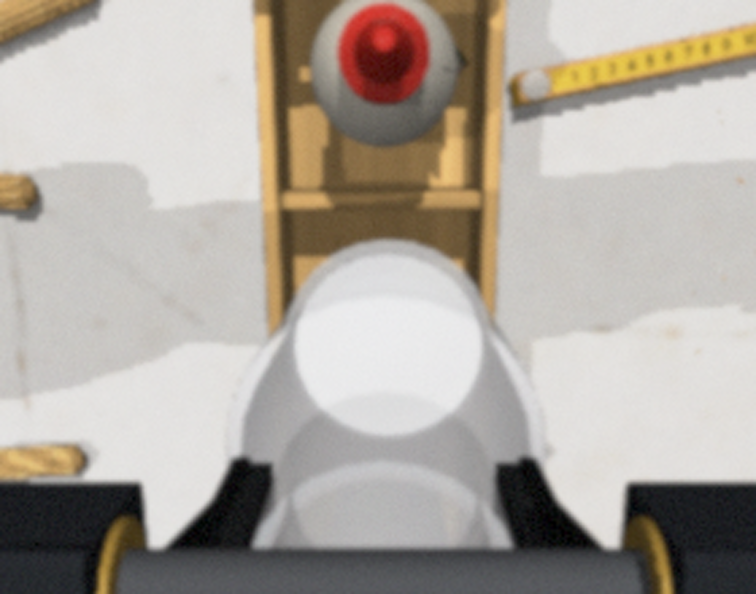

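jog_arm:
  motion:
    - {"x":0,"y":0,"z":3,"ax":0,"ay":0,"az":0}
    - {"x":0,"y":0,"z":2,"ax":0,"ay":0,"az":0}
    - {"x":0,"y":0,"z":2,"ax":0,"ay":0,"az":0}
    - {"x":0,"y":0,"z":2,"ax":0,"ay":0,"az":0}
    - {"x":0,"y":0,"z":2,"ax":0,"ay":0,"az":0}

```text
time_s: 21.8
tool_pos: [0.673, 0.1227, 0.1834]
tool_rot: [180.0, -0.0, 89.0]
force: [-0.9, 0.1, -4.2]
grip_width: 0.0491
grasp_force: 24.9
```

jog_arm:
  motion:
    - {"x":0,"y":0,"z":1,"ax":0,"ay":0,"az":0}
    - {"x":0,"y":0,"z":0.5,"ax":0,"ay":0,"az":0}
    - {"x":0,"y":0,"z":0.4,"ax":0,"ay":0,"az":0}
    - {"x":0,"y":0,"z":0.3,"ax":0,"ay":0,"az":0}
    - {"x":0,"y":0,"z":0,"ax":0,"ay":0,"az":0}

```text
time_s: 22.3
tool_pos: [0.6739, 0.1226, 0.1627]
tool_rot: [179.9, -0.0, 89.0]
force: [0.5, 0.3, -3.0]
grip_width: 0.0488
grasp_force: 24.9
```

jog_arm:
  motion:
    - {"x":0,"y":0,"z":0,"ax":0,"ay":0,"az":0}
    - {"x":0,"y":0,"z":0,"ax":0,"ay":0,"az":0}
    - {"x":0,"y":0,"z":0,"ax":0,"ay":0,"az":0}
    - {"x":0,"y":0,"z":0,"ax":0,"ay":0,"az":0}
    - {"x":0,"y":0,"z":0,"ax":0,"ay":0,"az":0}
  claw: 0.6

```text
time_s: 22.8
tool_pos: [0.6734, 0.1224, 0.1619]
tool_rot: [180.0, -0.0, 89.0]
force: [0.7, -0.3, 0.0]
grip_width: 0.0691
grasp_force: 0.0
```

jog_arm:
  motion:
    - {"x":0,"y":0,"z":-3,"ax":0,"ay":0,"az":0}
    - {"x":0,"y":0,"z":-4,"ax":0,"ay":0,"az":0}
    - {"x":0,"y":0,"z":-4,"ax":0,"ay":0,"az":0}
    - {"x":0,"y":0,"z":-4,"ax":0,"ay":0,"az":0}
    - {"x":0,"y":0,"z":0,"ax":0,"ay":0,"az":0}

```text
time_s: 23.3
tool_pos: [0.6758, 0.1222, 0.3189]
tool_rot: [179.4, -0.1, 89.0]
force: [-0.4, 0.1, 1.0]
grip_width: 0.0697
grasp_force: 0.0
```

jog_arm:
  motion:
    - {"x":-2.7,"y":-4,"z":0,"ax":0,"ay":0,"az":0}
    - {"x":-2.7,"y":-4,"z":0,"ax":0,"ay":0,"az":0}
    - {"x":-2.7,"y":-4,"z":0,"ax":0,"ay":0,"az":0}
    - {"x":-2.7,"y":-4,"z":0,"ax":0,"ay":0,"az":0}
    - {"x":0,"y":0,"z":0,"ax":0,"ay":0,"az":0}

```text
time_s: 23.8
tool_pos: [0.507, 0.0123, 0.3116]
tool_rot: [-179.9, -0.2, 88.7]
force: [-0.3, 0.4, 0.4]
grip_width: 0.0697
grasp_force: 0.0
```

```bash
python3 - <<'E'
from h import *
o=st(); p,im=snap('wrist','w10'); env.read_camera('side'); st()
import pickle; pickle.dump(p,open('pics/w10.pkl','wb'))
print(proj(p,(.673,.123,.198)),proj(p,(.673,.123,.015)))
h=cv2.cvtColor(im,cv2.COLOR_BGR2HSV)
m=((h[...,1]>80)&(h[...,0]>8)&(h[...,0]<30)).astype('uint8'); m[225:]=0
n,l,s,c=cv2.connectedComponentsWithStats(m)
for i in range(1,n):
    if s[i,4]>60:
        ys,xs=(l==i).nonzero(); P=np.array([onz(p,a,b,.0085)[:2] for a,b in zip(xs,ys)],dtype=np.float32)
        (cx,cy),(w,hh),an=cv2.minAreaRect(P); mean,ev=cv2.PCACompute(P,None)
        if max(w,hh)<.09: print('dowel',s[i],mean.round(4),'box',round(cx,4),round(cy,4),round(w,4),round(hh,4),'dir',np.degrees(np.arctan2(ev[0,1],ev[0,0])).round(1))
E
```

```text
{'time_s': 23.8, 'qpos': [-40.1896, -2.1161, 35.2287, 95.8007, 1.0491, 86.0064, -6.3694], 'tool_pos': [0.507, 0.0123, 0.3116], 'tool_rot': [-179.9038, -0.1643, 88.6843], 'force': [-0.2889, 0.3501, 0.3902], 'grip_width': 0.0697, 'grasp_force': 0.0}
{'time_s': 23.9, 'qpos': [-40.2456, -1.6636, 35.0043, 95.4199, 0.8096, 85.8514, -6.3537], 'tool_pos': [0.5108, 0.0169, 0.3119], 'tool_rot': [179.9247, -0.1559, 88.9562], 'force': [0.4138, -0.7936, 0.4949], 'grip_width': 0.07, 'grasp_force': 0.0}
[510.63799825  69.01628348] [432.92218718  88.98339566]
dowel [254  43  48  14 597] [[0.4478 0.1823]] box 0.4476 0.1821 0.0169 0.0676 dir -3.2
dowel [268 155  42  13 437] [[0.4546 0.0217]] box 0.4545 0.0213 0.0662 0.0176 dir 2.7
dowel [626 202  14  23 162] [[ 1.0227 -0.0837]] box 1.026 -0.0807 0.0395 0.0188 dir 88.5
dowel [269 208  28  17 394] [[ 0.4387 -0.0726]] box 0.439 -0.0708 0.0284 0.0458 dir -1.5
```

View pics/w10.png

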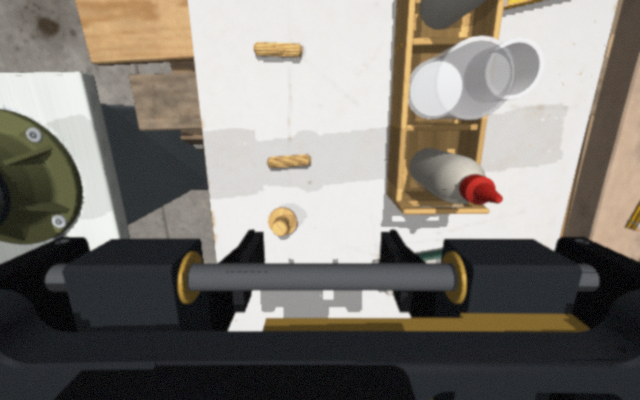

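jog_arm:
  motion:
    - {"x":0,"y":0,"z":0,"ax":0,"ay":0,"az":8.5}
    - {"x":0,"y":0,"z":0,"ax":0,"ay":0,"az":8.5}
    - {"x":0,"y":0,"z":0,"ax":0,"ay":0,"az":8.5}
    - {"x":0,"y":0,"z":0,"ax":0,"ay":0,"az":8.5}
    - {"x":0,"y":0,"z":0,"ax":0,"ay":0,"az":8.5}
  claw: 0.2

```text
time_s: 24.4
tool_pos: [0.5125, 0.0185, 0.311]
tool_rot: [180.0, 0.1, 46.2]
force: [-0.1, 1.2, -0.0]
grip_width: 0.0525
grasp_force: 0.0
```

jog_arm:
  motion:
    - {"x":0,"y":0,"z":0,"ax":0,"ay":0,"az":8.5}
    - {"x":0,"y":0,"z":0,"ax":0,"ay":0,"az":8.5}
    - {"x":0,"y":0,"z":0,"ax":0,"ay":0,"az":8.5}
    - {"x":0,"y":0,"z":0,"ax":0,"ay":0,"az":8.5}
    - {"x":0,"y":0,"z":0,"ax":0,"ay":0,"az":8.5}

```text
time_s: 24.9
tool_pos: [0.5125, 0.0185, 0.311]
tool_rot: [179.9, 0.0, 3.7]
force: [0.2, -0.0, 0.3]
grip_width: 0.0519
grasp_force: 0.0
```

jog_arm:
  motion:
    - {"x":-3,"y":0,"z":4,"ax":0,"ay":0,"az":1.4}
    - {"x":-1.2,"y":0,"z":4,"ax":0,"ay":0,"az":0}
    - {"x":0,"y":0,"z":0,"ax":0,"ay":0,"az":0}
    - {"x":0,"y":0,"z":0,"ax":0,"ay":0,"az":0}
    - {"x":0,"y":0,"z":0,"ax":0,"ay":0,"az":0}

```text
time_s: 25.4
tool_pos: [0.4724, 0.0151, 0.2342]
tool_rot: [180.0, -0.3, 2.6]
force: [0.0, -0.6, -1.0]
grip_width: 0.0523
grasp_force: 0.0
```

```bash
cat >> h.py <<'E'
def dowels(p,im,z=.0085,rmax=225,show=True):
    h=cv2.cvtColor(im,cv2.COLOR_BGR2HSV); m=((h[...,1]>80)&(h[...,0]>8)&(h[...,0]<30)).astype('uint8'); m[rmax:]=0
    n,l,s,c=cv2.connectedComponentsWithStats(m)
    for i in range(1,n):
        if s[i,4]<150 or s[i,4]>3500: continue
        ys,xs=(l==i).nonzero(); P=np.array([onz(p,a,b,z)[:2] for a,b in zip(xs,ys)],dtype=np.float32)
        (cx,cy),(w,hh),an=cv2.minAreaRect(P); mean,ev=cv2.PCACompute(P,None)
        if max(w,hh)<.1 and .2<cx<.9: print('blob',s[i],mean.round(4),'box',np.round([cx,cy,w,hh],4),'dir',np.degrees(np.arctan2(ev[0,1],ev[0,0])).round(1))
E
python3 - <<'E'
from h import *
o=st(); p,im=snap('wrist','w11'); dowels(p,im); env.read_camera('side'); st(); go([.4666,.022,.2],2.5)
E
```

```text
{'time_s': 25.4, 'qpos': [-39.4757, -5.8514, 32.475, 107.4962, 3.2471, 77.1951, -95.2243], 'tool_pos': [0.4724, 0.0151, 0.2342], 'tool_rot': [179.993, -0.271, 2.6174], 'force': [0.0493, -0.6365, -1.0133], 'grip_width': 0.0523, 'grasp_force': 0.0}
blob [107 124  37  51 797] [[0.4958 0.2742]] box [0.4954 0.274  0.0681 0.0205] dir 21.5
blob [191 163  15  50 661] [[0.4484 0.1823]] box [0.4476 0.1828 0.0186 0.0691] dir -3.8
blob [311 163  13  50 604] [[0.4557 0.0215]] box [0.455  0.0212 0.0685 0.0166] dir 2.3
blob [371 188  36  33 919] [[ 0.4363 -0.0787]] box [ 0.4366 -0.0784  0.0461  0.0484] dir 53.1
{'time_s': 25.5, 'qpos': [-39.4717, -5.8888, 32.488, 107.5469, 3.2565, 77.1924, -95.2291], 'tool_pos': [0.472, 0.0149, 0.234], 'tool_rot': [-179.9964, -0.2531, 2.6005], 'force': [-0.1182, 0.1698, -0.4267], 'grip_width': 0.0522, 'grasp_force': 0.0}
shift cm [-0.52 -0.74  3.4 ] rotvec deg [-0.   -0.25  0.1 ]
```

jog_arm:
  motion:
    - {"x":-0.55,"y":-0.74,"z":0,"ax":0,"ay":-8.4,"az":0}
    - {"x":0,"y":0,"z":0,"ax":0,"ay":-8.4,"az":0}
    - {"x":0,"y":0,"z":0,"ax":0,"ay":-7.95,"az":0}
    - {"x":1.69,"y":0,"z":3.63,"ax":0,"ay":0,"az":0}
    - {"x":1.69,"y":0,"z":3.63,"ax":0,"ay":0,"az":0}

```text
time_s: 26.0
tool_pos: [0.4673, 0.0219, 0.1506]
tool_rot: [179.9, 24.6, 2.6]
force: [0.4, -1.0, 0.0]
grip_width: 0.0526
grasp_force: 0.0
```

jog_arm:
  motion:
    - {"x":1.69,"y":0,"z":3.63,"ax":0,"ay":0,"az":0}
    - {"x":1.69,"y":0,"z":3.63,"ax":0,"ay":0,"az":0}
    - {"x":1.27,"y":0,"z":2.72,"ax":0,"ay":0,"az":0}
    - {"x":0,"y":0,"z":0,"ax":0,"ay":0,"az":0}
    - {"x":0,"y":0,"z":0,"ax":0,"ay":0,"az":0}

```text
time_s: 26.5
tool_pos: [0.4658, 0.0219, 0.0423]
tool_rot: [180.0, 24.7, 2.6]
force: [1.1, 1.0, 0.7]
grip_width: 0.0522
grasp_force: 0.0
```

```bash
cat >> h.py <<'E'
def goR(pos,Rt,axes=True):
    o=env.get_obs(); r=R.from_euler('xyz',o['tool_rot'],degrees=True)
    print('shift cm',np.round(r.inv().apply(np.array(pos)-o['tool_pos'])*100,2),'rotvec deg',np.round((r.inv()*Rt).as_rotvec(degrees=True),2))
def tilt(yaw,t): return R.from_euler('xyz',[180,0,yaw],degrees=True)*R.from_rotvec([0,t,0],degrees=True)
E
python3 - <<'E'
from h import *
env.read_camera('side');env.read_camera('side');o=st(); goR([.466,.0219,.0065],tilt(2.4,-25))
E
```

```text
{'time_s': 26.6, 'qpos': [-32.5471, 28.6486, 34.3527, 100.8414, -14.0412, 80.4727, -80.0398], 'tool_pos': [0.4666, 0.0219, 0.0433], 'tool_rot': [-179.9752, 24.5226, 2.6345], 'force': [0.0664, -0.4415, 0.312], 'grip_width': 0.0524, 'grasp_force': 0.0}
shift cm [ 1.48 -0.    3.37] rotvec deg [ 0.07 -0.48  0.21]
```

jog_arm:
  motion:
    - {"x":0.8,"y":0,"z":1.8,"ax":0,"ay":0,"az":0}
    - {"x":0.5,"y":0,"z":1.1,"ax":0,"ay":0,"az":0}
    - {"x":0.2,"y":0,"z":0.5,"ax":0,"ay":0,"az":0}
    - {"x":0,"y":0,"z":0,"ax":0,"ay":0,"az":0}
    - {"x":0,"y":0,"z":0,"ax":0,"ay":0,"az":0}

```text
time_s: 27.1
tool_pos: [0.4643, 0.0218, 0.0048]
tool_rot: [-180.0, 24.7, 2.6]
force: [-0.3, 0.1, 0.2]
grip_width: 0.0524
grasp_force: 0.1
```

jog_arm:
  motion:
    - {"x":0,"y":0,"z":0,"ax":0,"ay":0,"az":0}
    - {"x":0,"y":0,"z":0,"ax":0,"ay":0,"az":0}
    - {"x":0,"y":0,"z":0,"ax":0,"ay":0,"az":0}
    - {"x":0,"y":0,"z":0,"ax":0,"ay":0,"az":0}
    - {"x":0,"y":0,"z":0,"ax":0,"ay":0,"az":0}
  claw: -1
  squeeze: 20

```text
time_s: 27.6
tool_pos: [0.4639, 0.0217, 0.0044]
tool_rot: [-180.0, 24.7, 2.6]
force: [-0.0, -0.0, 2.6]
grip_width: 0.0202
grasp_force: 1.0
```

jog_arm:
  motion:
    - {"x":0,"y":0,"z":0,"ax":0,"ay":0,"az":0}
    - {"x":0,"y":0,"z":0,"ax":0,"ay":0,"az":0}
    - {"x":0,"y":0,"z":0,"ax":0,"ay":0,"az":0}
    - {"x":0,"y":0,"z":0,"ax":0,"ay":0,"az":0}
    - {"x":0,"y":0,"z":0,"ax":0,"ay":0,"az":0}

```text
time_s: 28.1
tool_pos: [0.4639, 0.0217, 0.0044]
tool_rot: [-180.0, 24.7, 2.6]
force: [0.7, -0.0, 3.3]
grip_width: 0.0168
grasp_force: 20.7
```

```bash
cat >> h.py <<'E'
import pickle
def rec(C,d,sgn=1,f='grasp.pkl'):
    """store dowel centre and inner-end direction in tool frame"""
    o=env.get_obs(); r=R.from_euler('xyz',o['tool_rot'],degrees=True); a=np.radians(d)
    v=(r.inv().apply(np.array([*C,.0085])-o['tool_pos']), r.inv().apply([-np.cos(a),-np.sin(a),0]))
    pickle.dump(v,open(f,'wb')); print('dowel in tool mm',(v[0]*1000).round(1),v[1].round(3))
def ins(yaw,t,mouth,depth,cross=.02,f='grasp.pkl'):
    """TCP so that the dowel axis meets the jar axis cross below the rim and the low end is depth below the rim"""
    c,d=pickle.load(open(f,'rb')); Rt=tilt(yaw,t); D=Rt.apply(d); E=Rt.apply(c+.035*d)
    lean=np.degrees(np.arccos(-D[2])); low=np.array([*mouth[:2],mouth[2]-cross])+D*((depth-cross)/-D[2])
    T=low-E; print('lean',lean.round(1),'low end',low.round(4),'TCP',T.round(4)); goR(T,Rt); return T,Rt
E
python3 - <<'E'
from h import *
o=st(); rec([.4555,.0214],2.4); ins(2.4,45,[.673,.1225,.198],-.03); ins(2.4,45,[.673,.1225,.198],.022)
E
```

```text
{'time_s': 28.1, 'qpos': [-31.7373, 31.6902, 33.3683, 102.0729, -15.5814, 76.8343, -79.0481], 'tool_pos': [0.4639, 0.0217, 0.0044], 'tool_rot': [-179.9966, 24.7432, 2.6033], 'force': [0.7128, -0.0124, 3.3158], 'grip_width': 0.0168, 'grasp_force': 20.684}
dowel in tool mm [-9.4 -0.1 -0.2] [-0.908 -0.004  0.419]
lean 20.3 low end [0.6914 0.1231 0.228 ] TCP [0.7104 0.1237 0.2673]
shift cm [ 11.77  -9.07 -34.38] rotvec deg [-4.000e-02  6.974e+01  2.100e-01]
lean 20.3 low end [0.6723 0.1225 0.176 ] TCP [0.6912 0.1231 0.2153]
shift cm [ 12.21  -9.1  -28.85] rotvec deg [-4.000e-02  6.974e+01  2.100e-01]
```

jog_arm:
  motion:
    - {"x":-2.05,"y":0,"z":-4.45,"ax":0,"ay":0,"az":0}
    - {"x":-2.05,"y":0,"z":-4.45,"ax":0,"ay":0,"az":0}
    - {"x":-2.05,"y":0,"z":-4.45,"ax":0,"ay":0,"az":0}
    - {"x":-2.05,"y":0,"z":-4.45,"ax":0,"ay":0,"az":0}
    - {"x":-2.05,"y":0,"z":-4.45,"ax":0,"ay":0,"az":0}

```text
time_s: 28.6
tool_pos: [0.4635, 0.0217, 0.2507]
tool_rot: [-180.0, 24.7, 2.6]
force: [1.1, 0.8, -1.0]
grip_width: 0.017
grasp_force: 20.0
```

jog_arm:
  motion:
    - {"x":-2.05,"y":0,"z":-4.45,"ax":0,"ay":0,"az":0}
    - {"x":3.6,"y":-2,"z":-1.7,"ax":0,"ay":0,"az":0}
    - {"x":3.6,"y":-2,"z":-1.7,"ax":0,"ay":0,"az":0}
    - {"x":3.6,"y":-2,"z":-1.7,"ax":0,"ay":0,"az":0}
    - {"x":3.6,"y":-2,"z":-1.7,"ax":0,"ay":0,"az":0}

```text
time_s: 29.1
tool_pos: [0.6206, 0.1104, 0.299]
tool_rot: [-180.0, 24.7, 2.7]
force: [1.4, 0.6, 0.6]
grip_width: 0.017
grasp_force: 20.0
```

jog_arm:
  motion:
    - {"x":3.6,"y":-1,"z":-1.7,"ax":0,"ay":0,"az":0}
    - {"x":0,"y":0,"z":0,"ax":0,"ay":8.5,"az":0}
    - {"x":0,"y":0,"z":0,"ax":0,"ay":8.5,"az":0}
    - {"x":0,"y":0,"z":0,"ax":0,"ay":8.5,"az":0}
    - {"x":0,"y":0,"z":0,"ax":0,"ay":8.5,"az":0}

```text
time_s: 29.6
tool_pos: [0.6336, 0.1153, 0.292]
tool_rot: [179.4, -8.8, 3.2]
force: [-0.1, -0.7, 1.1]
grip_width: 0.0173
grasp_force: 20.0
```

jog_arm:
  motion:
    - {"x":0,"y":0,"z":0,"ax":0,"ay":8.5,"az":0}
    - {"x":0,"y":0,"z":0,"ax":0,"ay":8.5,"az":0}
    - {"x":0,"y":0,"z":0,"ax":0,"ay":8.5,"az":0}
    - {"x":0,"y":0,"z":0,"ax":0,"ay":8.5,"az":0}
    - {"x":0,"y":0,"z":0,"ax":0,"ay":1.7,"az":0}

```text
time_s: 30.1
tool_pos: [0.6271, 0.1152, 0.2853]
tool_rot: [179.0, -43.8, 4.0]
force: [0.1, -0.3, -1.5]
grip_width: 0.0173
grasp_force: 20.0
```

```bash
python3 - <<'E'
from h import *
env.read_camera('side');env.read_camera('side');o=st(); ins(2.4,45,[.673,.1225,.198],-.03); ins(2.4,45,[.673,.1225,.198],.022)
p,im=snap('side','s12')
E
```

```text
{'time_s': 30.2, 'qpos': [-36.0411, -13.8229, 14.4271, 120.2276, 29.415, 33.9221, -126.0296], 'tool_pos': [0.6303, 0.115, 0.2893], 'tool_rot': [179.0536, -43.8913, 3.8675], 'force': [0.417, 0.765, -0.1016], 'grip_width': 0.0172, 'grasp_force': 19.9949}
lean 20.3 low end [0.6914 0.1231 0.228 ] TCP [0.7104 0.1237 0.2673]
shift cm [ 4.27 -0.44  7.16] rotvec deg [-0.08  1.1   1.06]
lean 20.3 low end [0.6723 0.1225 0.176 ] TCP [0.6912 0.1231 0.2153]
shift cm [-0.72 -0.55  9.58] rotvec deg [-0.08  1.1   1.06]
```

jog_arm:
  motion:
    - {"x":2.13,"y":-0.22,"z":3.58,"ax":0,"ay":0.55,"az":0.5}
    - {"x":2.13,"y":-0.22,"z":3.58,"ax":0,"ay":0.55,"az":0.5}
    - {"x":0,"y":0,"z":0,"ax":0,"ay":0,"az":0}
    - {"x":0,"y":0,"z":0,"ax":0,"ay":0,"az":0}
    - {"x":0,"y":0,"z":0,"ax":0,"ay":0,"az":0}

```text
time_s: 30.75
tool_pos: [0.7133, 0.1237, 0.2715]
tool_rot: [-179.9, -45.2, 2.3]
force: [-0.1, -0.0, 0.1]
grip_width: 0.0168
grasp_force: 20.0
```

```bash
python3 - <<'E'
from h import *
o=st(); ins(2.4,45,[.673,.1225,.198],-.005); ins(2.4,45,[.673,.1225,.198],.022)
p,im=snap('side','s12')
c,d=pickle.load(open('grasp.pkl','rb')); r=R.from_euler('xyz',o['tool_rot'],degrees=True)
print(proj(p,o['tool_pos']+r.apply(c+.035*d)),proj(p,o['tool_pos']+r.apply(c-.035*d)),proj(p,(.673,.1225,.198)))
x=im[100:300,180:440]; y=cv2.imread('pics/w10.png')
cv2.imwrite('pics/c12.png',cv2.resize(x,None,fx=3,fy=3,interpolation=cv2.INTER_CUBIC))
E
```

```text
{'time_s': 30.75, 'qpos': [-36.1844, -2.409, 18.6143, 113.4928, 25.5485, 26.7744, -123.426], 'tool_pos': [0.7133, 0.1237, 0.2715], 'tool_rot': [-179.8967, -45.2158, 2.3442], 'force': [-0.074, -0.0275, 0.1204], 'grip_width': 0.0168, 'grasp_force': 19.9949}
lean 20.3 low end [0.6822 0.1228 0.203 ] TCP [0.7011 0.1234 0.2423]
shift cm [-2.94 -0.02  1.19] rotvec deg [-0.06 -0.22 -0.04]
lean 20.3 low end [0.6723 0.1225 0.176 ] TCP [0.6912 0.1231 0.2153]
shift cm [-5.55 -0.03  2.39] rotvec deg [-0.06 -0.22 -0.04]
[262.35593197 179.93115781] [251.12214199 153.13318621] [271.62817223 193.63261899]
```

View pics/c12.png

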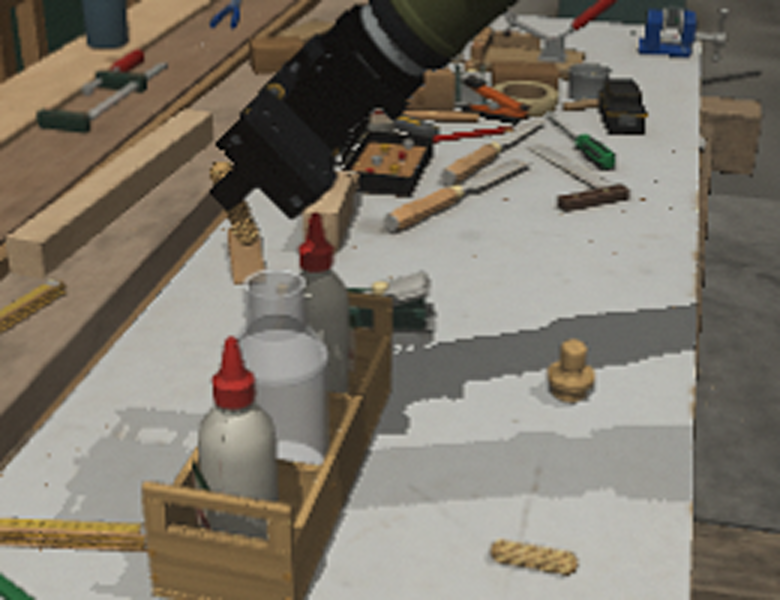

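jog_arm:
  motion:
    - {"x":-2.0,"y":0,"z":0.8,"ax":0,"ay":0,"az":0}
    - {"x":-1.8,"y":0,"z":0.8,"ax":0,"ay":0,"az":0}
    - {"x":-1.2,"y":0,"z":0.5,"ax":0,"ay":0,"az":0}
    - {"x":-0.55,"y":0,"z":0.3,"ax":0,"ay":0,"az":0}
    - {"x":0,"y":0,"z":0,"ax":0,"ay":0,"az":0}

```text
time_s: 31.3
tool_pos: [0.6903, 0.1228, 0.2146]
tool_rot: [-179.9, -45.2, 2.4]
force: [-0.2, 0.0, 0.4]
grip_width: 0.017
grasp_force: 20.0
```

jog_arm:
  motion:
    - {"x":0,"y":0,"z":0,"ax":0,"ay":0,"az":0}
    - {"x":0,"y":0,"z":0,"ax":0,"ay":0,"az":0}
    - {"x":0,"y":0,"z":0,"ax":0,"ay":0,"az":0}
    - {"x":0,"y":0,"z":0,"ax":0,"ay":0,"az":0}
    - {"x":0,"y":0,"z":0,"ax":0,"ay":0,"az":0}
  claw: 0.2

```text
time_s: 31.8
tool_pos: [0.691, 0.1228, 0.2145]
tool_rot: [-179.9, -45.2, 2.4]
force: [-0.3, -0.9, 0.5]
grip_width: 0.0479
grasp_force: 0.0
```

jog_arm:
  motion:
    - {"x":0,"y":0,"z":0,"ax":0,"ay":0,"az":0}
    - {"x":0,"y":0,"z":0,"ax":0,"ay":0,"az":0}
    - {"x":0,"y":0,"z":0,"ax":0,"ay":0,"az":0}
    - {"x":0,"y":0,"z":-3,"ax":0,"ay":0,"az":0}
    - {"x":0,"y":0,"z":-4,"ax":0,"ay":0,"az":0}

```text
time_s: 32.3
tool_pos: [0.6402, 0.1199, 0.2617]
tool_rot: [179.9, -45.0, 2.5]
force: [1.0, -0.2, 0.2]
grip_width: 0.0523
grasp_force: 0.0
```

```bash
python3 - <<'E'
from h import *
o=st(); p,im=snap('side','s13'); q,b=snap('scene','sc13')
h=cv2.cvtColor(im,cv2.COLOR_BGR2HSV); m=((h[...,1]>60)&(h[...,0]>8)&(h[...,0]<30)).astype('uint8')
for z in(.198,.16,.12,.08,.05,.02): print(z,proj(p,(.673,.1225,z)).round())
for r in range(185,255,5): print(r,''.join('#' if m[r,c] else '.' for c in range(240,310)))
E
```

```text
{'time_s': 32.3, 'qpos': [-36.8595, -11.3803, 15.2491, 122.1624, 33.8626, 29.3636, -132.2291], 'tool_pos': [0.6402, 0.1199, 0.2617], 'tool_rot': [179.8952, -44.9508, 2.4606], 'force': [0.966, -0.1901, 0.1728], 'grip_width': 0.0523, 'grasp_force': 0.0}
0.198 [272. 194.]
0.16 [272. 207.]
0.12 [273. 221.]
0.08 [273. 235.]
0.05 [273. 244.]
0.02 [274. 254.]
185 ####.............##########...........................................
190 .................#########............................................
195 ................................................................#####.
200 ........................................................##############
205 ................................................................######
210 .........................................................#############
215 ..........................................................############
220 .........................................................#############
225 ........................................................##############
230 ........................................................##############
235 .................................................###################..
240 ..................................................################....
245 ..................................................##############......
250 .....#...........................................#############........
```

```bash
python3 - <<'E'
import cv2,numpy as np
a=cv2.imread('pics/s12.png').astype(int);b=cv2.imread('pics/s13.png').astype(int)
d=np.abs(a-b).max(2)
for r in range(186,262,3): print(r,''.join('#' if v>40 else '+' if v>20 else '.' for v in d[r,235:310]))
print(b[245,262:285].tolist())
E
```

```text
186 ..............................................++#+++++.....................
189 ..............................................++++++++.....................
192 ............................................++####+######..................
195 ..........................................+++++############+...............
198 ................................................+##########++#########++.+#
201 ..............................................+#####+.####++..#+++++##++##+
204 ..............................................+#########+++..........+#####
207 ...............................................#####+++++++..........+###+.
210 ..................................................+..+++++......+####+.....
213 .....................................................+++++........+........
216 ......................................................++...........+..###..
219 .......................................................++..........#####...
222 ...............................................................+..+........
225 ........................................................
[... 665 characters left out ...]
....................................################..++..............++++
255 .......++.....................................+++..........................
258 ...........................................................................
261 ...........................................................................
[[147, 162, 167], [146, 160, 164], [140, 155, 160], [135, 150, 153], [130, 145, 148], [125, 140, 143], [116, 129, 132], [105, 117, 120], [86, 96, 98], [88, 94, 96], [127, 132, 132], [129, 133, 134], [128, 133, 133], [129, 133, 135], [129, 133, 134], [126, 131, 133], [125, 131, 132], [125, 129, 130], [123, 127, 129], [121, 126, 128], [117, 121, 123], [115, 119, 122], [111, 114, 116]]
```

jog_arm:
  motion:
    - {"x":0,"y":0,"z":-1,"ax":0,"ay":-8.5,"az":0}
    - {"x":0,"y":0,"z":0,"ax":0,"ay":-8.5,"az":0}
    - {"x":0,"y":0,"z":0,"ax":0,"ay":-8.5,"az":0}
    - {"x":0,"y":0,"z":0,"ax":0,"ay":-8.5,"az":0}
    - {"x":0,"y":0,"z":0,"ax":0,"ay":-8.5,"az":0}

```text
time_s: 32.9
tool_pos: [0.6348, 0.1213, 0.2719]
tool_rot: [-179.9, -2.5, 2.5]
force: [0.6, -1.4, -0.0]
grip_width: 0.0523
grasp_force: 0.0
```

jog_arm:
  motion:
    - {"x":0,"y":0,"z":0,"ax":0,"ay":-2.5,"az":5.9}
    - {"x":-4.5,"y":-1.5,"z":0,"ax":0,"ay":0,"az":0}
    - {"x":-4.5,"y":-1.5,"z":0,"ax":0,"ay":0,"az":0}
    - {"x":-4.5,"y":-1.5,"z":0,"ax":0,"ay":0,"az":0}
    - {"x":-3.5,"y":-1,"z":0,"ax":0,"ay":0,"az":0}

```text
time_s: 33.4
tool_pos: [0.4657, 0.1868, 0.2692]
tool_rot: [-179.8, -0.1, -3.4]
force: [-0.6, -0.1, -0.2]
grip_width: 0.0519
grasp_force: 0.0
```

jog_arm:
  motion:
    - {"x":0,"y":0,"z":0,"ax":0,"ay":0,"az":0}
    - {"x":0,"y":0,"z":0,"ax":0,"ay":0,"az":0}
    - {"x":0,"y":0,"z":0,"ax":0,"ay":0,"az":0}
    - {"x":0,"y":0,"z":0,"ax":0,"ay":0,"az":0}
    - {"x":0,"y":0,"z":0,"ax":0,"ay":0,"az":0}

```text
time_s: 33.9
tool_pos: [0.4687, 0.1847, 0.27]
tool_rot: [-179.8, -0.2, -3.6]
force: [0.1, -0.2, -0.5]
grip_width: 0.0523
grasp_force: 0.0
```

```bash
python3 - <<'E'
from h import *
o=st(); p,im=snap('wrist','w14'); dowels(p,im); goR([.4595,.1818,.2],tilt(-3.5,0))
E
```

```text
{'time_s': 33.9, 'qpos': [-50.3619, -1.7005, 25.4796, 100.3159, 0.6957, 80.9618, -118.5813], 'tool_pos': [0.4687, 0.1847, 0.27], 'tool_rot': [-179.838, -0.2057, -3.5834], 'force': [0.1302, -0.227, -0.4867], 'grip_width': 0.0523, 'grasp_force': 0.0}
blob [246 135  29  44 544] [[0.4958 0.2739]] box [0.4952 0.2736 0.068  0.0176] dir 21.0
blob [319 162  13  46 509] [[0.4487 0.1821]] box [0.4473 0.1826 0.0176 0.0684] dir -3.4
blob [ 488  165   43   32 1034] [[ 0.436  -0.0856]] box [ 0.4373 -0.0868  0.0477  0.0602] dir 67.7
shift cm [-0.91  0.38  6.99] rotvec deg [-0.17 -0.2  -0.07]
```

jog_arm:
  motion:
    - {"x":-1.0,"y":0.3,"z":0,"ax":0,"ay":-8.4,"az":0}
    - {"x":0,"y":0,"z":0,"ax":0,"ay":-8.4,"az":0}
    - {"x":0,"y":0,"z":0,"ax":0,"ay":-8,"az":0}
    - {"x":1.69,"y":0,"z":3.63,"ax":0,"ay":0,"az":0}
    - {"x":1.69,"y":0,"z":3.63,"ax":0,"ay":0,"az":0}

```text
time_s: 34.45
tool_pos: [0.4602, 0.1826, 0.1879]
tool_rot: [-179.9, 24.5, -3.5]
force: [0.7, -0.5, 0.3]
grip_width: 0.0522
grasp_force: 0.0
```

jog_arm:
  motion:
    - {"x":1.69,"y":0,"z":3.63,"ax":0,"ay":0,"az":0}
    - {"x":1.69,"y":0,"z":3.63,"ax":0,"ay":0,"az":0}
    - {"x":1.69,"y":0,"z":3.63,"ax":0,"ay":0,"az":0}
    - {"x":0,"y":0,"z":0,"ax":0,"ay":0,"az":0}
    - {"x":0,"y":0,"z":0,"ax":0,"ay":0,"az":0}

```text
time_s: 34.95
tool_pos: [0.4591, 0.1834, 0.0703]
tool_rot: [-179.8, 24.7, -3.4]
force: [0.5, -0.6, -0.5]
grip_width: 0.052
grasp_force: 0.0
```

```bash
python3 - <<'E'
from h import *
env.read_camera('side');env.read_camera('side');o=st(); goR([.4587,.1818,.0075],tilt(-3.4,-25))
E
```

```text
{'time_s': 35.05, 'qpos': [-41.1923, 27.1991, 29.179, 97.1831, -19.6082, 83.5583, -98.9827], 'tool_pos': [0.4607, 0.184, 0.072], 'tool_rot': [-179.6869, 24.4205, -3.3623], 'force': [-0.0357, -0.9349, 0.7445], 'grip_width': 0.0522, 'grasp_force': 0.0}
shift cm [2.5  0.26 5.95] rotvec deg [-0.3  -0.58  0.04]
```

jog_arm:
  motion:
    - {"x":1.4,"y":0.2,"z":3.2,"ax":0,"ay":0,"az":0}
    - {"x":0.7,"y":0,"z":1.8,"ax":0,"ay":0,"az":0}
    - {"x":0.4,"y":0,"z":0.9,"ax":0,"ay":0,"az":0}
    - {"x":0,"y":0,"z":0,"ax":0,"ay":0,"az":0}
    - {"x":0,"y":0,"z":0,"ax":0,"ay":0,"az":0}

```text
time_s: 35.55
tool_pos: [0.4583, 0.1825, 0.0074]
tool_rot: [-179.7, 24.5, -3.3]
force: [-0.0, 0.1, 0.5]
grip_width: 0.0523
grasp_force: 0.0
```

jog_arm:
  motion:
    - {"x":0,"y":0,"z":0,"ax":0,"ay":0,"az":0}
    - {"x":0,"y":0,"z":0,"ax":0,"ay":0,"az":0}
    - {"x":0,"y":0,"z":0,"ax":0,"ay":0,"az":0}
    - {"x":0,"y":0,"z":0,"ax":0,"ay":0,"az":0}
    - {"x":0,"y":0,"z":0,"ax":0,"ay":0,"az":0}
  claw: -1

```text
time_s: 36.05
tool_pos: [0.4571, 0.1821, 0.006]
tool_rot: [-179.8, 24.6, -3.4]
force: [-0.0, -0.9, -0.7]
grip_width: 0.0202
grasp_force: 0.0
```

jog_arm:
  motion:
    - {"x":0,"y":0,"z":0,"ax":0,"ay":0,"az":0}
    - {"x":0,"y":0,"z":0,"ax":0,"ay":0,"az":0}
    - {"x":0,"y":0,"z":0,"ax":0,"ay":0,"az":0}
    - {"x":0,"y":0,"z":0,"ax":0,"ay":0,"az":0}
    - {"x":0,"y":0,"z":0,"ax":0,"ay":0,"az":0}

```text
time_s: 36.55
tool_pos: [0.4571, 0.1821, 0.006]
tool_rot: [-179.8, 24.6, -3.4]
force: [-0.2, 0.4, -0.3]
grip_width: 0.017
grasp_force: 20.0
```

```bash
python3 - <<'E'
from h import *
o=st(); rec([.4482,.1824],-3.4)
E
```

```text
{'time_s': 36.55, 'qpos': [-40.1537, 31.8397, 27.9474, 99.5793, -21.7441, 77.4362, -96.6668], 'tool_pos': [0.4571, 0.1821, 0.006], 'tool_rot': [-179.7698, 24.5972, -3.3795], 'force': [-0.1787, 0.4127, -0.2937], 'grip_width': 0.017, 'grasp_force': 19.9814}
dowel in tool mm [-9.1  0.2  1.4] [-0.909  0.001  0.416]
```

jog_arm:
  motion:
    - {"x":-2.05,"y":0,"z":-4.45,"ax":0,"ay":0,"az":0}
    - {"x":-2.05,"y":0,"z":-4.45,"ax":0,"ay":0,"az":0}
    - {"x":-2.05,"y":0,"z":-4.45,"ax":0,"ay":0,"az":0}
    - {"x":-2.05,"y":0,"z":-4.45,"ax":0,"ay":0,"az":0}
    - {"x":-2.05,"y":0,"z":-4.45,"ax":0,"ay":0,"az":0}

```text
time_s: 37.05
tool_pos: [0.4561, 0.181, 0.2529]
tool_rot: [-179.8, 24.6, -3.4]
force: [0.8, 0.3, -0.5]
grip_width: 0.0166
grasp_force: 20.0
```

jog_arm:
  motion:
    - {"x":-2.05,"y":0,"z":-4.45,"ax":0,"ay":0,"az":0}
    - {"x":3.8,"y":1,"z":-1.78,"ax":0,"ay":0,"az":0}
    - {"x":3.8,"y":1,"z":-1.78,"ax":0,"ay":0,"az":0}
    - {"x":3.8,"y":1,"z":-1.78,"ax":0,"ay":0,"az":0}
    - {"x":3.8,"y":1,"z":-1.78,"ax":0,"ay":0,"az":0}

```text
time_s: 37.55
tool_pos: [0.6227, 0.131, 0.301]
tool_rot: [-179.7, 24.6, -3.3]
force: [0.3, 0.4, 0.9]
grip_width: 0.0168
grasp_force: 20.0
```

jog_arm:
  motion:
    - {"x":3.8,"y":1,"z":-1.78,"ax":0,"ay":0,"az":0}
    - {"x":0,"y":0,"z":0,"ax":0,"ay":8.5,"az":0}
    - {"x":0,"y":0,"z":0,"ax":0,"ay":8.5,"az":0}
    - {"x":0,"y":0,"z":0,"ax":0,"ay":8.5,"az":0}
    - {"x":0,"y":0,"z":0,"ax":0,"ay":8.5,"az":0}

```text
time_s: 38.05
tool_pos: [0.637, 0.1281, 0.2948]
tool_rot: [179.5, -9.0, -2.8]
force: [-0.0, 0.5, 0.8]
grip_width: 0.0169
grasp_force: 20.0
```

jog_arm:
  motion:
    - {"x":0,"y":0,"z":0,"ax":0,"ay":8.5,"az":0}
    - {"x":0,"y":0,"z":0,"ax":0,"ay":8.5,"az":0}
    - {"x":0,"y":0,"z":0,"ax":0,"ay":8.5,"az":0}
    - {"x":0,"y":0,"z":0,"ax":0,"ay":8.5,"az":0}
    - {"x":0,"y":0,"z":0,"ax":0,"ay":1.7,"az":0}

```text
time_s: 38.55
tool_pos: [0.631, 0.1285, 0.2885]
tool_rot: [179.0, -44.1, -2.0]
force: [-0.4, -0.4, -1.4]
grip_width: 0.0169
grasp_force: 20.0
```

```bash
python3 - <<'E'
from h import *
env.read_camera('side');env.read_camera('side');o=st(); ins(-3.4,45,[.673,.1225,.198],-.03)
E
```

```text
{'time_s': 38.65, 'qpos': [-38.2796, -11.535, 12.1489, 118.4083, 37.335, 38.3405, -140.6906], 'tool_pos': [0.6339, 0.1281, 0.2921], 'tool_rot': [179.1502, -44.1429, -2.2269], 'force': [0.1957, -1.0292, -0.2392], 'grip_width': 0.0168, 'grasp_force': 19.979}
lean 20.4 low end [0.6916 0.1215 0.228 ] TCP [0.7092 0.1206 0.2682]
shift cm [3.76 0.35 6.98] rotvec deg [0.03 0.85 0.84]
```

jog_arm:
  motion:
    - {"x":1.88,"y":0.17,"z":3.49,"ax":0,"ay":0.4,"az":0.4}
    - {"x":1.88,"y":0.17,"z":3.49,"ax":0,"ay":0.4,"az":0.4}
    - {"x":0,"y":0,"z":0,"ax":0,"ay":0,"az":0}
    - {"x":0,"y":0,"z":0,"ax":0,"ay":0,"az":0}
    - {"x":0,"y":0,"z":0,"ax":0,"ay":0,"az":0}

```text
time_s: 39.15
tool_pos: [0.712, 0.1211, 0.2719]
tool_rot: [-179.9, -45.1, -3.5]
force: [1.2, 1.1, -0.1]
grip_width: 0.017
grasp_force: 20.0
```

```bash
python3 - <<'E'
from h import *
o=st(); ins(-3.4,45,[.673,.1225,.198],.022); snap('side','s15')
E
```

```text
{'time_s': 39.15, 'qpos': [-36.9586, -1.601, 16.7014, 112.6996, 34.561, 30.77, -137.5631], 'tool_pos': [0.712, 0.1211, 0.2719], 'tool_rot': [-179.9153, -45.1351, -3.5274], 'force': [1.2331, 1.1363, -0.0666], 'grip_width': 0.017, 'grasp_force': 19.9789}
lean 20.4 low end [0.6723 0.1225 0.176 ] TCP [0.6899 0.1217 0.2162]
shift cm [-5.5   0.07  2.36] rotvec deg [ 0.01 -0.14 -0.09]
```

Insert, release, retreat, and return toward the third dowel.

jog_arm:
  motion:
    - {"x":-2.0,"y":0,"z":0.8,"ax":0,"ay":0,"az":0}
    - {"x":-1.8,"y":0,"z":0.8,"ax":0,"ay":0,"az":0}
    - {"x":-1.2,"y":0,"z":0.5,"ax":0,"ay":0,"az":0}
    - {"x":-0.5,"y":0,"z":0.3,"ax":0,"ay":0,"az":0}
    - {"x":0,"y":0,"z":0,"ax":0,"ay":0,"az":0}

```text
time_s: 39.7
tool_pos: [0.6894, 0.1225, 0.2152]
tool_rot: [-179.9, -45.1, -3.5]
force: [-0.1, -0.2, -0.5]
grip_width: 0.0168
grasp_force: 20.0
```

jog_arm:
  motion:
    - {"x":0,"y":0,"z":0,"ax":0,"ay":0,"az":0}
    - {"x":0,"y":0,"z":0,"ax":0,"ay":0,"az":0}
    - {"x":0,"y":0,"z":0,"ax":0,"ay":0,"az":0}
    - {"x":0,"y":0,"z":0,"ax":0,"ay":0,"az":0}
    - {"x":0,"y":0,"z":0,"ax":0,"ay":0,"az":0}
  claw: 0.2

```text
time_s: 40.2
tool_pos: [0.69, 0.1221, 0.2153]
tool_rot: [-179.9, -45.1, -3.5]
force: [0.1, 0.6, -0.4]
grip_width: 0.0479
grasp_force: 0.0
```

jog_arm:
  motion:
    - {"x":0,"y":0,"z":0,"ax":0,"ay":0,"az":0}
    - {"x":0,"y":0,"z":0,"ax":0,"ay":0,"az":0}
    - {"x":0,"y":0,"z":0,"ax":0,"ay":0,"az":0}
    - {"x":0,"y":0,"z":-3,"ax":0,"ay":0,"az":0}
    - {"x":0,"y":0,"z":-4,"ax":0,"ay":0,"az":0}

```text
time_s: 40.7
tool_pos: [0.6394, 0.1242, 0.2626]
tool_rot: [179.8, -44.9, -3.4]
force: [1.5, 0.0, -0.0]
grip_width: 0.0525
grasp_force: 0.0
```

```bash
python3 - <<'E'
from h import *
o=st(); p,im=snap('side','s16')
a=cv2.imread('pics/s13.png').astype(int); d=np.abs(a-im.astype(int)).max(2)
for r in range(186,262,3): print(r,''.join('#' if v>40 else '+' if v>20 else '.' for v in d[r,235:310]))
E
```

```text
{'time_s': 40.7, 'qpos': [-38.7222, -9.9028, 13.3356, 120.9536, 41.3937, 34.305, -145.9056], 'tool_pos': [0.6394, 0.1242, 0.2626], 'tool_rot': [179.821, -44.8982, -3.413], 'force': [1.5307, 0.0293, -0.0054], 'grip_width': 0.0525, 'grasp_force': 0.0}
186 ...........................................................................
189 ...........................................................................
192 ...........................................................................
195 ...........................................................................
198 ...........................................................................
201 ...........................................................................
204 ...........................................................................
207 ..........................................................................#
210 ......................................................................###+.
213 ...................................................................+#+.....
216 ..............................................
[... 529 characters left out ...]
.............++++.............................+++...........
240 ..........++...................++++..+++++++++++++++.......................
243 .................................++++++++++++.++++++.......................
246 ......++.+.........................+...+++++++++++.........................
249 ....++.....................................................................
252 .........++...........................###############.............+++++....
255 ....................................................+++..........++++++++++
258 ...................................................+++...........+++++++...
261 ....................................................+......................
```

jog_arm:
  motion:
    - {"x":0,"y":0,"z":-1,"ax":0,"ay":-8.5,"az":0}
    - {"x":0,"y":0,"z":0,"ax":0,"ay":-8.5,"az":0}
    - {"x":0,"y":0,"z":0,"ax":0,"ay":-8.5,"az":0}
    - {"x":0,"y":0,"z":0,"ax":0,"ay":-8.5,"az":0}
    - {"x":0,"y":0,"z":0,"ax":0,"ay":-8.5,"az":0}

```text
time_s: 41.25
tool_pos: [0.6355, 0.125, 0.2724]
tool_rot: [-180.0, -3.7, -3.6]
force: [0.4, -0.8, -0.5]
grip_width: 0.0524
grasp_force: 0.0
```

jog_arm:
  motion:
    - {"x":-2.8,"y":-2.9,"z":0,"ax":0,"ay":-2.5,"az":0}
    - {"x":-2.8,"y":-2.9,"z":0,"ax":0,"ay":0,"az":0}
    - {"x":-2.8,"y":-2.9,"z":0,"ax":0,"ay":0,"az":0}
    - {"x":-2.8,"y":-2.9,"z":0,"ax":0,"ay":0,"az":0}
    - {"x":-2.8,"y":-2.9,"z":0,"ax":0,"ay":0,"az":0}

```text
time_s: 41.75
tool_pos: [0.5039, 0.2787, 0.2652]
tool_rot: [179.9, -1.4, -3.7]
force: [1.2, 0.4, -0.7]
grip_width: 0.0524
grasp_force: 0.0
```

jog_arm:
  motion:
    - {"x":0,"y":0,"z":0,"ax":0,"ay":0,"az":-8.2}
    - {"x":0,"y":0,"z":0,"ax":0,"ay":0,"az":-8.2}
    - {"x":0,"y":0,"z":0,"ax":0,"ay":0,"az":-8}
    - {"x":0,"y":0,"z":0,"ax":0,"ay":0,"az":0}
    - {"x":0,"y":0,"z":0,"ax":0,"ay":0,"az":0}

```text
time_s: 42.25
tool_pos: [0.505, 0.2775, 0.2653]
tool_rot: [179.3, -1.2, 20.5]
force: [-0.5, -0.4, 0.2]
grip_width: 0.052
grasp_force: 0.0
```

```bash
python3 - <<'E'
from h import *
env.read_camera('side'); o=st(); p,im=snap('wrist','w17'); dowels(p,im); a=np.radians(21); goR([.4955+.0105*np.cos(a),.2739+.0105*np.sin(a),.0075],tilt(21,0))
E
```

```text
{'time_s': 42.3, 'qpos': [-49.4802, 7.4141, 19.3633, 91.9731, -1.5926, 79.9394, -99.5328], 'tool_pos': [0.505, 0.2774, 0.2653], 'tool_rot': [179.3145, -1.226, 20.5014], 'force': [-0.4614, -0.0796, 0.1963], 'grip_width': 0.0524, 'grasp_force': 0.0}
blob [314 159  13  46 508] [[0.4954 0.2737]] box [0.4948 0.2738 0.0671 0.0171] dir 21.8
shift cm [-0.51 -0.32 25.77] rotvec deg [ 0.69 -1.22 -0.47]
```

jog_arm:
  motion:
    - {"x":0,"y":0,"z":0,"ax":0.7,"ay":-8.5,"az":-0.5}
    - {"x":0,"y":0,"z":0,"ax":0,"ay":-8.5,"az":0}
    - {"x":0,"y":0,"z":0,"ax":0,"ay":-8.5,"az":0}
    - {"x":1.69,"y":0,"z":3.63,"ax":0,"ay":-0.7,"az":0}
    - {"x":1.69,"y":0,"z":3.63,"ax":0,"ay":0,"az":0}

```text
time_s: 42.85
tool_pos: [0.507, 0.278, 0.1825]
tool_rot: [179.9, 25.0, 21.0]
force: [0.3, -0.5, -0.0]
grip_width: 0.0522
grasp_force: 0.0
```

jog_arm:
  motion:
    - {"x":1.69,"y":0,"z":3.63,"ax":0,"ay":0,"az":0}
    - {"x":1.69,"y":0,"z":3.63,"ax":0,"ay":0,"az":0}
    - {"x":1.69,"y":0,"z":3.63,"ax":0,"ay":0,"az":0}
    - {"x":0,"y":0,"z":0,"ax":0,"ay":0,"az":0}
    - {"x":0,"y":0,"z":0,"ax":0,"ay":0,"az":0}

```text
time_s: 43.35
tool_pos: [0.5051, 0.2777, 0.0655]
tool_rot: [180.0, 25.1, 21.1]
force: [0.5, 0.2, 1.0]
grip_width: 0.0524
grasp_force: 0.0
```

```bash
python3 - <<'E'
from h import *
env.read_camera('side');env.read_camera('side');o=st(); goR([.505,.2776,.0075],tilt(21.3,-25))
E
```

```text
{'time_s': 43.45, 'qpos': [-42.5532, 36.5903, 19.3875, 81.5508, -12.7783, 88.7778, -90.0041], 'tool_pos': [0.5068, 0.2784, 0.0676], 'tool_rot': [-179.9413, 24.7676, 21.1217], 'force': [0.2194, -0.171, -0.3901], 'grip_width': 0.0527, 'grasp_force': 0.0}
shift cm [2.34 0.02 5.54] rotvec deg [-0.13 -0.23 -0.16]
```

jog_arm:
  motion:
    - {"x":1.3,"y":0,"z":3.0,"ax":0,"ay":0,"az":0}
    - {"x":0.7,"y":0,"z":1.7,"ax":0,"ay":0,"az":0}
    - {"x":0.4,"y":0,"z":0.8,"ax":0,"ay":0,"az":0}
    - {"x":0,"y":0,"z":0,"ax":0,"ay":0,"az":0}
    - {"x":0,"y":0,"z":0,"ax":0,"ay":0,"az":0}

```text
time_s: 43.95
tool_pos: [0.5045, 0.2776, 0.0061]
tool_rot: [-179.9, 24.9, 21.1]
force: [0.2, -0.4, -0.0]
grip_width: 0.0518
grasp_force: 0.0
```

jog_arm:
  motion:
    - {"x":0,"y":0,"z":0,"ax":0,"ay":0,"az":0}
    - {"x":0,"y":0,"z":0,"ax":0,"ay":0,"az":0}
    - {"x":0,"y":0,"z":0,"ax":0,"ay":0,"az":0}
    - {"x":0,"y":0,"z":0,"ax":0,"ay":0,"az":0}
    - {"x":0,"y":0,"z":0,"ax":0,"ay":0,"az":0}
  claw: -1

```text
time_s: 44.45
tool_pos: [0.5038, 0.2773, 0.0052]
tool_rot: [-180.0, 25.0, 21.1]
force: [-0.0, -0.8, 0.9]
grip_width: 0.0204
grasp_force: 0.0
```

jog_arm:
  motion:
    - {"x":0,"y":0,"z":0,"ax":0,"ay":0,"az":0}
    - {"x":0,"y":0,"z":0,"ax":0,"ay":0,"az":0}
    - {"x":0,"y":0,"z":0,"ax":0,"ay":0,"az":0}
    - {"x":0,"y":0,"z":0,"ax":0,"ay":0,"az":0}
    - {"x":0,"y":0,"z":0,"ax":0,"ay":0,"az":0}

```text
time_s: 44.95
tool_pos: [0.5038, 0.2773, 0.0052]
tool_rot: [-180.0, 25.0, 21.1]
force: [0.7, -0.0, 0.3]
grip_width: 0.017
grasp_force: 20.0
```

```bash
python3 - <<'E'
from h import *
o=st(); rec([.4952,.2738],21.3)
E
```

```text
{'time_s': 44.95, 'qpos': [-42.1894, 40.2615, 18.6508, 83.6935, -13.723, 83.3257, -89.2382], 'tool_pos': [0.5038, 0.2773, 0.0052], 'tool_rot': [-179.954, 24.9828, 21.1452], 'force': [0.7459, -0.0249, 0.2781], 'grip_width': 0.017, 'grasp_force': 19.9958}
dowel in tool mm [-9.8  0.2  0.9] [-0.906  0.003  0.422]
```

jog_arm:
  motion:
    - {"x":-2.05,"y":0,"z":-4.45,"ax":0,"ay":0,"az":0}
    - {"x":-2.05,"y":0,"z":-4.45,"ax":0,"ay":0,"az":0}
    - {"x":-2.05,"y":0,"z":-4.45,"ax":0,"ay":0,"az":0}
    - {"x":-2.05,"y":0,"z":-4.45,"ax":0,"ay":0,"az":0}
    - {"x":-2.05,"y":0,"z":-4.45,"ax":0,"ay":0,"az":0}

```text
time_s: 45.45
tool_pos: [0.5046, 0.2774, 0.2522]
tool_rot: [-180.0, 25.0, 21.1]
force: [1.0, 0.7, -0.4]
grip_width: 0.017
grasp_force: 20.0
```

jog_arm:
  motion:
    - {"x":-2.05,"y":0,"z":-4.45,"ax":0,"ay":0,"az":0}
    - {"x":1.32,"y":4,"z":-0.61,"ax":0,"ay":0,"az":0}
    - {"x":1.32,"y":4,"z":-0.61,"ax":0,"ay":0,"az":0}
    - {"x":1.32,"y":4,"z":-0.61,"ax":0,"ay":0,"az":0}
    - {"x":1.32,"y":4,"z":-0.61,"ax":0,"ay":0,"az":0}

```text
time_s: 45.95
tool_pos: [0.6178, 0.1482, 0.2989]
tool_rot: [-179.9, 25.0, 21.2]
force: [0.8, 0.3, -0.4]
grip_width: 0.0165
grasp_force: 20.0
```

jog_arm:
  motion:
    - {"x":1.32,"y":4,"z":-0.61,"ax":0,"ay":0,"az":0}
    - {"x":0,"y":0,"z":0,"ax":0,"ay":8.5,"az":0}
    - {"x":0,"y":0,"z":0,"ax":0,"ay":8.5,"az":0}
    - {"x":0,"y":0,"z":0,"ax":0,"ay":8.5,"az":0}
    - {"x":0,"y":0,"z":0,"ax":0,"ay":8.5,"az":0}

```text
time_s: 46.45
tool_pos: [0.6458, 0.1169, 0.2992]
tool_rot: [180.0, -9.4, 21.1]
force: [-0.7, -0.3, 0.1]
grip_width: 0.0168
grasp_force: 20.0
```

jog_arm:
  motion:
    - {"x":0,"y":0,"z":0,"ax":0,"ay":8.5,"az":0}
    - {"x":0,"y":0,"z":0,"ax":0,"ay":8.5,"az":0}
    - {"x":0,"y":0,"z":0,"ax":0,"ay":8.5,"az":0}
    - {"x":0,"y":0,"z":0,"ax":0,"ay":8.5,"az":0}
    - {"x":0,"y":0,"z":0,"ax":0,"ay":1.7,"az":0}

```text
time_s: 46.95
tool_pos: [0.6395, 0.1157, 0.2924]
tool_rot: [-179.7, -44.4, 20.9]
force: [-0.9, 0.2, -0.4]
grip_width: 0.0167
grasp_force: 20.0
```

```bash
python3 - <<'E'
from h import *
env.read_camera('side');env.read_camera('side');o=st(); ins(21.3,45,[.673,.1225,.198],-.03)
E
```

```text
{'time_s': 47.05, 'qpos': [-33.8753, -13.3868, 23.4904, 118.7136, -6.8013, 30.0, -73.2513], 'tool_pos': [0.6427, 0.1165, 0.2967], 'tool_rot': [-179.7911, -44.58, 20.9569], 'force': [-0.0957, 0.2006, 0.8102], 'grip_width': 0.0167, 'grasp_force': 19.9948}
lean 20.0 low end [0.6899 0.1293 0.228 ] TCP [0.7068 0.1362 0.2685]
shift cm [2.79 0.48 6.7 ] rotvec deg [ 0.03  0.42 -0.24]
```

jog_arm:
  motion:
    - {"x":1.4,"y":0.24,"z":3.35,"ax":0,"ay":0.4,"az":-0.2}
    - {"x":1.4,"y":0.24,"z":3.35,"ax":0,"ay":0,"az":0}
    - {"x":0,"y":0,"z":0,"ax":0,"ay":0,"az":0}
    - {"x":0,"y":0,"z":0,"ax":0,"ay":0,"az":0}
    - {"x":0,"y":0,"z":0,"ax":0,"ay":0,"az":0}

```text
time_s: 47.55
tool_pos: [0.7098, 0.137, 0.2722]
tool_rot: [179.8, -45.2, 21.4]
force: [0.7, -0.7, -0.3]
grip_width: 0.017
grasp_force: 20.0
```

```bash
python3 - <<'E'
from h import *
o=st(); ins(21.3,45,[.673,.1225,.198],.022)
E
```

```text
{'time_s': 47.55, 'qpos': [-38.3222, -2.7446, 29.2992, 113.4473, -17.7714, 25.6338, -64.1607], 'tool_pos': [0.7098, 0.137, 0.2722], 'tool_rot': [179.8199, -45.165, 21.4016], 'force': [0.7283, -0.6681, -0.26], 'grip_width': 0.017, 'grasp_force': 19.995}
lean 20.0 low end [0.6723 0.1222 0.176 ] TCP [0.6892 0.1291 0.2165]
shift cm [-5.5  -0.03  2.36] rotvec deg [ 0.11 -0.17  0.07]
```

jog_arm:
  motion:
    - {"x":-2.0,"y":0,"z":0.8,"ax":0,"ay":0,"az":0}
    - {"x":-1.8,"y":0,"z":0.8,"ax":0,"ay":0,"az":0}
    - {"x":-1.2,"y":0,"z":0.5,"ax":0,"ay":0,"az":0}
    - {"x":-0.5,"y":0,"z":0.3,"ax":0,"ay":0,"az":0}
    - {"x":0,"y":0,"z":0,"ax":0,"ay":0,"az":0}

```text
time_s: 48.05
tool_pos: [0.6888, 0.1288, 0.2156]
tool_rot: [179.9, -45.1, 21.3]
force: [0.0, -0.3, -0.5]
grip_width: 0.0171
grasp_force: 20.0
```

jog_arm:
  motion:
    - {"x":0,"y":0,"z":0,"ax":0,"ay":0,"az":0}
    - {"x":0,"y":0,"z":0,"ax":0,"ay":0,"az":0}
    - {"x":0,"y":0,"z":0,"ax":0,"ay":0,"az":0}
    - {"x":0,"y":0,"z":0,"ax":0,"ay":0,"az":0}
    - {"x":0,"y":0,"z":0,"ax":0,"ay":0,"az":0}
  claw: 0.2

```text
time_s: 48.55
tool_pos: [0.6892, 0.1291, 0.2154]
tool_rot: [179.9, -45.1, 21.4]
force: [-0.3, -0.0, 0.1]
grip_width: 0.0478
grasp_force: 0.0
```

jog_arm:
  motion:
    - {"x":0,"y":0,"z":0,"ax":0,"ay":0,"az":0}
    - {"x":0,"y":0,"z":0,"ax":0,"ay":0,"az":0}
    - {"x":0,"y":0,"z":0,"ax":0,"ay":0,"az":0}
    - {"x":0,"y":0,"z":-3,"ax":0,"ay":0,"az":0}
    - {"x":0,"y":0,"z":-4,"ax":0,"ay":0,"az":0}

```text
time_s: 49.05
tool_pos: [0.6417, 0.1112, 0.2624]
tool_rot: [179.8, -44.8, 21.5]
force: [-0.2, 1.2, 0.4]
grip_width: 0.052
grasp_force: 0.0
```

jog_arm:
  motion:
    - {"x":0,"y":0,"z":-1,"ax":0,"ay":-8.5,"az":0}
    - {"x":0,"y":0,"z":0,"ax":0,"ay":-8.5,"az":0}
    - {"x":0,"y":0,"z":0,"ax":0,"ay":-8.5,"az":0}
    - {"x":0,"y":0,"z":0,"ax":0,"ay":-8.5,"az":0}
    - {"x":0,"y":0,"z":0,"ax":0,"ay":-8.5,"az":0}

```text
time_s: 49.55
tool_pos: [0.6367, 0.1089, 0.2736]
tool_rot: [179.9, -2.5, 21.3]
force: [1.0, -0.7, -0.2]
grip_width: 0.052
grasp_force: 0.0
```

```bash
python3 - <<'E'
from h import *
o=st(); p,im=snap('side','s18')
a=cv2.imread('pics/s16.png').astype(int); d=np.abs(a-im.astype(int)).max(2)
for r in range(186,262,3): print(r,''.join('#' if v>40 else '+' if v>20 else '.' for v in d[r,235:310]))
dowels(p,im,rmax=400)
goR([.45,-.06,.27],tilt(21.3,0))
E
```

```text
{'time_s': 49.55, 'qpos': [-31.9608, 15.491, 25.057, 82.6186, -7.0606, 80.9083, -75.5816], 'tool_pos': [0.6367, 0.1089, 0.2736], 'tool_rot': [179.8983, -2.4746, 21.2939], 'force': [0.9787, -0.6921, -0.2366], 'grip_width': 0.052, 'grasp_force': 0.0}
186 ...........................................................................
189 ...........................................................................
192 ...........................................................................
195 .....................................................................#####+
198 ..............................................................+########+###
201 ...............................................................+++#####++++
204 .....................................................................+####+
207 .....................................................................+#####
210 ................................................................+####+###+.
213 ...................................................................##.#+...
216 ...............................................
[... 591 characters left out ...]
0 ..+++..........................++++........................................
243 ++++++++.........................++........................................
246 +++++++++++..............................................++................
249 ++++++.............................................+...+++........+.+++++++
252 ......................................############+...+++.........+++++++++
255 .......++..................................+++++++...++..........++++++++++
258 ...................................................+++...........+++++++...
261 ....................................................+......................
shift cm [-23.88   9.06  -0.94] rotvec deg [ 0.27 -1.72  0.19]
```

jog_arm:
  motion:
    - {"x":-4,"y":1.5,"z":0,"ax":0.2,"ay":-1.7,"az":0.2}
    - {"x":-4,"y":1.5,"z":0,"ax":0,"ay":0,"az":0}
    - {"x":-4,"y":1.5,"z":0,"ax":0,"ay":0,"az":0}
    - {"x":-4,"y":1.5,"z":0,"ax":0,"ay":0,"az":0}
    - {"x":-4,"y":1.5,"z":0,"ax":0,"ay":0,"az":0}
  claw: 0.4

```text
time_s: 50.1
tool_pos: [0.4755, -0.0345, 0.2667]
tool_rot: [-179.9, -0.9, 21.1]
force: [1.1, 0.4, 1.5]
grip_width: 0.061
grasp_force: 0.0
```

jog_arm:
  motion:
    - {"x":-4,"y":1.5,"z":0,"ax":0,"ay":0,"az":0}
    - {"x":0,"y":0,"z":0,"ax":0,"ay":0,"az":0}
    - {"x":0,"y":0,"z":0,"ax":0,"ay":0,"az":0}
    - {"x":0,"y":0,"z":0,"ax":0,"ay":0,"az":0}
    - {"x":0,"y":0,"z":0,"ax":0,"ay":0,"az":0}

```text
time_s: 50.6
tool_pos: [0.4454, -0.0608, 0.2663]
tool_rot: [-179.9, -0.9, 21.2]
force: [-0.3, -0.0, 0.1]
grip_width: 0.0611
grasp_force: 0.0
```

```bash
python3 - <<'E'
from h import *
o=st(); p,im=snap('wrist','w19'); dowels(p,im); print(proj(p,(.445,-.058,.058)),proj(p,(.445,-.058,.026)))
h=cv2.cvtColor(im,cv2.COLOR_BGR2HSV); m=((h[...,1]>60)&(h[...,0]>5)&(h[...,0]<30))
u,v=proj(p,(.445,-.058,.04)).astype(int)
for r in range(max(v-45,0),min(v+40,400),2): print(r,''.join('#' if m[r,c] and h[r,c,2]>150 else '+' if m[r,c] else '.' for c in range(u-45,u+45)),u-45)
E
```

```text
{'time_s': 50.6, 'qpos': [-27.7519, -10.3922, 28.802, 107.4303, 4.6406, 80.9295, -68.8407], 'tool_pos': [0.4454, -0.0608, 0.2663], 'tool_rot': [-179.9223, -0.8893, 21.1734], 'force': [-0.3475, -0.0113, 0.089], 'grip_width': 0.0611, 'grasp_force': 0.0}
blob [ 593    0   47   47 1372] [[ 0.7615 -0.3399]] box [ 0.7646 -0.3454  0.0461  0.0655] dir 80.7
blob [615  91  25  52 716] [[ 0.6737 -0.4212]] box [ 0.6642 -0.4227  0.0701  0.0302] dir 50.3
blob [314 166  33  33 826] [[ 0.438  -0.0764]] box [ 0.4378 -0.0764  0.0475  0.0466] dir -19.1
[320.03219735 179.6156727 ] [320.21270884 175.21134886]
132 .......................................................................................... 275
134 .......................................................................................... 275
136 .......................................................................................... 275
138 .......................................................................................... 275
140 .......................................................................................... 275
142 .....
[... 3052 characters left out ...]
... 275
204 .......................................................................................... 275
206 .......................................................................................... 275
208 .......................................................................................... 275
210 .......................................................................................... 275
212 .......................................................................................... 275
214 .......................................................................................... 275
216 .......................................................................................... 275
```

```bash
python3 - <<'E'
from h import *
p=params('wrist'); print(onz(p,330.3,182,.024),onz(p,330.5,188,.058)); 
o=st(); goR([*onz(p,330.3,182,.024)[:2],.040],tilt(21.2,0))
im=cv2.imread('pics/s18.png'); h=cv2.cvtColor(im,cv2.COLOR_BGR2HSV); m=((h[...,1]>80)&(h[...,0]>8)&(h[...,0]<30)).astype('uint8')
n,l,s,c=cv2.connectedComponentsWithStats(m)
for i in range(1,n):
    if s[i,4]>40 and c[i][0]>285 and c[i][1]>200: print(s[i],onz(params('side'),*c[i],.01).round(3))
E
```

```text
[ 0.44062354 -0.07503149  0.024     ] [ 0.43946121 -0.07481686  0.058     ]
{'time_s': 50.65, 'qpos': [-27.7534, -10.3863, 28.8107, 107.4292, 4.6493, 80.9365, -68.8377], 'tool_pos': [0.4454, -0.0609, 0.2662], 'tool_rot': [-179.9274, -0.8747, 21.1708], 'force': [0.0856, 0.0021, -0.1239], 'grip_width': 0.0608, 'grasp_force': 0.0}
shift cm [-1.3   1.17 22.6 ] rotvec deg [-0.07 -0.87 -0.03]
[363 213  15  21 215] [ 0.438 -0.099  0.01 ]
[ 409  301   78   47 2884] [0.245 0.27  0.01 ]
[ 258  335   64   43 2171] [0.552 0.418 0.01 ]
[407 350  20  50 810] [0.31  0.409 0.01 ]
```

jog_arm:
  motion:
    - {"x":0,"y":0,"z":0,"ax":0,"ay":-0.9,"az":0}
    - {"x":-1.0,"y":1.13,"z":4,"ax":0,"ay":0,"az":0}
    - {"x":0,"y":0,"z":4,"ax":0,"ay":0,"az":0}
    - {"x":0,"y":0,"z":4,"ax":0,"ay":0,"az":0}
    - {"x":0,"y":0,"z":3,"ax":0,"ay":0,"az":0}

```text
time_s: 51.15
tool_pos: [0.4386, -0.0754, 0.114]
tool_rot: [-179.9, 0.1, 21.1]
force: [1.2, 1.2, -0.1]
grip_width: 0.0607
grasp_force: 0.0
```

jog_arm:
  motion:
    - {"x":0,"y":0,"z":0,"ax":0,"ay":0,"az":0}
    - {"x":0,"y":0,"z":0,"ax":0,"ay":0,"az":0}
    - {"x":0,"y":0,"z":0,"ax":0,"ay":0,"az":0}
    - {"x":0,"y":0,"z":0,"ax":0,"ay":0,"az":0}
    - {"x":0,"y":0,"z":0,"ax":0,"ay":0,"az":0}

```text
time_s: 51.65
tool_pos: [0.4405, -0.0756, 0.1178]
tool_rot: [-179.9, -0.2, 21.1]
force: [-1.2, 0.9, 0.1]
grip_width: 0.0611
grasp_force: 0.0
```

```bash
python3 - <<'E'
from h import *
o=st(); goR([.4402,-.075,.040],tilt(21.2,0)); p,im=snap('wrist','w20')
h=cv2.cvtColor(im,cv2.COLOR_BGR2HSV); m=((h[...,1]>60)&(h[...,0]>5)&(h[...,0]<30))
u,v=proj(p,(.4402,-.075,.04)).astype(int); print(proj(p,(.4402,-.075,.058)),proj(p,(.4402,-.075,.026)))
for r in range(max(v-45,0),min(v+40,400),3): print(r,''.join('#' if m[r,c] and h[r,c,2]>150 else '+' if m[r,c] else '.' for c in range(u-45,u+45)),u-45)
E
```

```text
{'time_s': 51.65, 'qpos': [-26.5928, -3.1782, 32.491, 119.301, 1.7566, 63.2868, -63.8478], 'tool_pos': [0.4405, -0.0756, 0.1178], 'tool_rot': [-179.9248, -0.1554, 21.0807], 'force': [-1.2065, 0.8869, 0.1426], 'grip_width': 0.0611, 'grasp_force': 0.0}
shift cm [-0.02 -0.06  7.78] rotvec deg [-0.08 -0.16 -0.12]
[321.16217006 215.15032371] [321.30768163 203.7692694 ]
163 .......................................................................................... 276
166 .......................................................................................... 276
169 .......................................................................................... 276
172 .......................................................................................... 276
175 .......................................................................................... 276
178 .......................................++++++++++++....................................... 276
181 ................................#########################+++.............................. 276
184 ............................########
[... 1437 characters left out ...]
... 276
229 .......................................................................................... 276
232 .......................................................................................... 276
235 .......................................................................................... 276
238 .......................................................................................... 276
241 .......................................................................................... 276
244 .......................................................................................... 276
247 .......................................................................................... 276
```

jog_arm:
  motion:
    - {"x":0,"y":0,"z":4,"ax":0,"ay":0,"az":0}
    - {"x":0,"y":0,"z":2.5,"ax":0,"ay":0,"az":0}
    - {"x":0,"y":0,"z":1.25,"ax":0,"ay":0,"az":0}
    - {"x":0,"y":0,"z":0,"ax":0,"ay":0,"az":0}
    - {"x":0,"y":0,"z":0,"ax":0,"ay":0,"az":0}

```text
time_s: 52.2
tool_pos: [0.4402, -0.0757, 0.0398]
tool_rot: [-179.9, -0.1, 21.1]
force: [-0.0, 0.3, -0.2]
grip_width: 0.061
grasp_force: 0.0
```

jog_arm:
  motion:
    - {"x":0,"y":0,"z":0,"ax":0,"ay":0,"az":0}
    - {"x":0,"y":0,"z":0,"ax":0,"ay":0,"az":0}
    - {"x":0,"y":0,"z":0,"ax":0,"ay":0,"az":0}
    - {"x":0,"y":0,"z":0,"ax":0,"ay":0,"az":0}
    - {"x":0,"y":0,"z":0,"ax":0,"ay":0,"az":0}
  claw: -1

```text
time_s: 52.7
tool_pos: [0.4395, -0.0755, 0.0392]
tool_rot: [-179.9, -0.0, 21.1]
force: [-0.6, -0.0, 0.0]
grip_width: 0.0291
grasp_force: 0.0
```

jog_arm:
  motion:
    - {"x":0,"y":0,"z":0,"ax":0,"ay":0,"az":0}
    - {"x":0,"y":0,"z":0,"ax":0,"ay":0,"az":0}
    - {"x":0,"y":0,"z":0,"ax":0,"ay":0,"az":0}
    - {"x":0,"y":0,"z":0,"ax":0,"ay":0,"az":0}
    - {"x":0,"y":0,"z":0,"ax":0,"ay":0,"az":0}

```text
time_s: 53.2
tool_pos: [0.4395, -0.0755, 0.0391]
tool_rot: [-179.9, -0.0, 21.1]
force: [-1.1, -0.1, 2.6]
grip_width: 0.0251
grasp_force: 20.0
```

```bash
python3 - <<'E'
from h import *
o=st(); goR([.673,.1225,.30],tilt(21.1,0))
E
```

```text
{'time_s': 53.2, 'qpos': [-25.9305, 4.0537, 33.5447, 123.6516, -2.9407, 53.037, -59.6071], 'tool_pos': [0.4395, -0.0755, 0.0391], 'tool_rot': [-179.8873, -0.0243, 21.0742], 'force': [-1.1409, -0.0818, 2.584], 'grip_width': 0.0251, 'grasp_force': 20.019}
shift cm [ 28.92 -10.13 -26.06] rotvec deg [-0.11 -0.02 -0.03]
```

jog_arm:
  motion:
    - {"x":0,"y":0,"z":-4.4,"ax":0,"ay":0,"az":0}
    - {"x":0,"y":0,"z":-4.4,"ax":0,"ay":0,"az":0}
    - {"x":0,"y":0,"z":-4.4,"ax":0,"ay":0,"az":0}
    - {"x":0,"y":0,"z":-4.4,"ax":0,"ay":0,"az":0}
    - {"x":0,"y":0,"z":-4.4,"ax":0,"ay":0,"az":0}

```text
time_s: 53.7
tool_pos: [0.439, -0.0761, 0.2605]
tool_rot: [-179.9, -0.0, 21.1]
force: [0.6, 0.1, -0.6]
grip_width: 0.0252
grasp_force: 20.0
```

jog_arm:
  motion:
    - {"x":0,"y":0,"z":-4.1,"ax":0,"ay":0,"az":0}
    - {"x":4.1,"y":-1.45,"z":0,"ax":0,"ay":0,"az":0}
    - {"x":4.1,"y":-1.45,"z":0,"ax":0,"ay":0,"az":0}
    - {"x":4.1,"y":-1.45,"z":0,"ax":0,"ay":0,"az":0}
    - {"x":4.1,"y":-1.45,"z":0,"ax":0,"ay":0,"az":0}

```text
time_s: 54.2
tool_pos: [0.5728, 0.0382, 0.2997]
tool_rot: [-179.9, -0.0, 21.1]
force: [-0.4, -0.3, 0.8]
grip_width: 0.0247
grasp_force: 20.0
```

jog_arm:
  motion:
    - {"x":4.1,"y":-1.45,"z":0,"ax":0,"ay":0,"az":0}
    - {"x":4.1,"y":-1.45,"z":0,"ax":0,"ay":0,"az":0}
    - {"x":4.2,"y":-1.4,"z":0,"ax":0,"ay":0,"az":0}
    - {"x":0,"y":0,"z":0,"ax":0,"ay":0,"az":0}
    - {"x":0,"y":0,"z":0,"ax":0,"ay":0,"az":0}

```text
time_s: 54.7
tool_pos: [0.6719, 0.1225, 0.2977]
tool_rot: [-180.0, 0.2, 21.2]
force: [-0.2, -0.2, -0.7]
grip_width: 0.0248
grasp_force: 20.0
```

jog_arm:
  motion:
    - {"x":0,"y":0,"z":0,"ax":0,"ay":0,"az":0}
    - {"x":0,"y":0,"z":0,"ax":0,"ay":0,"az":0}
    - {"x":0,"y":0,"z":0,"ax":0,"ay":0,"az":0}
    - {"x":0,"y":0,"z":0,"ax":0,"ay":0,"az":0}
    - {"x":0,"y":0,"z":0,"ax":0,"ay":0,"az":0}

```text
time_s: 55.2
tool_pos: [0.6717, 0.1215, 0.3008]
tool_rot: [-179.9, -0.1, 21.1]
force: [-0.3, -0.3, -0.0]
grip_width: 0.0245
grasp_force: 20.0
```

```bash
python3 - <<'E'
from h import *
o=st(); goR([.6725,.122,.245],tilt(21.1,0))
p,im=snap('side','s21'); a=cv2.imread('pics/s12.png').astype(int); d=np.abs(a-im.astype(int)).max(2)
for r in range(188,240,3): print(r,''.join('#' if v>40 else '+' if v>20 else '.' for v in d[r,235:310]))
E
```

```text
{'time_s': 55.2, 'qpos': [-31.5248, 22.4116, 27.2772, 71.4938, -10.2046, 88.3704, -74.6926], 'tool_pos': [0.6717, 0.1215, 0.3008], 'tool_rot': [-179.8752, -0.0657, 21.0578], 'force': [-0.2964, -0.3074, -0.0467], 'grip_width': 0.0245, 'grasp_force': 19.9916}
shift cm [ 0.08 -0.    5.58] rotvec deg [-0.12 -0.07 -0.04]
188 ...........................................................................
191 .............................................#..........................+##
194 ...........................................++........................######
197 ..................................................................#########
200 ...........................................................................
203 ...............................................................+...........
206 ...........................................................................
209 ...........................................................................
212 ...................................................++......................
215 ...........................................................................
218 ...........................................................................
221 ...........................................................................
224 ..................................................................####.....
227 .................................................................###.......
230 ...............................................................+##+........
233 ...........................................................................
236 ..........................................................................#
239 +++++++++++++.......................++++++++++++++++....................+##
```

jog_arm:
  motion:
    - {"x":0.08,"y":0,"z":2,"ax":0,"ay":0,"az":0}
    - {"x":0,"y":0,"z":2,"ax":0,"ay":0,"az":0}
    - {"x":0,"y":0,"z":1.4,"ax":0,"ay":0,"az":0}
    - {"x":0,"y":0,"z":0,"ax":0,"ay":0,"az":0}
    - {"x":0,"y":0,"z":0,"ax":0,"ay":0,"az":0}

```text
time_s: 55.75
tool_pos: [0.6727, 0.1222, 0.2466]
tool_rot: [-179.9, -0.0, 21.1]
force: [-0.2, -0.4, -0.2]
grip_width: 0.025
grasp_force: 20.0
```

jog_arm:
  motion:
    - {"x":0,"y":0,"z":0.3,"ax":0,"ay":0,"az":0}
    - {"x":0,"y":0,"z":0.3,"ax":0,"ay":0,"az":0}
    - {"x":0,"y":0,"z":0.3,"ax":0,"ay":0,"az":0}
    - {"x":0,"y":0,"z":0.3,"ax":0,"ay":0,"az":0}
    - {"x":0,"y":0,"z":0,"ax":0,"ay":0,"az":0}

```text
time_s: 56.25
tool_pos: [0.6726, 0.1222, 0.2338]
tool_rot: [-179.9, -0.0, 21.1]
force: [1.2, 0.2, -1.9]
grip_width: 0.0249
grasp_force: 20.0
```

```bash
python3 - <<'E'
from h import *
o=st(); goR([.6725,.122,.2191],tilt(21.1,0))
E
```

```text
{'time_s': 56.25, 'qpos': [-31.797, 23.4781, 26.7729, 77.6973, -10.5609, 81.2798, -74.2672], 'tool_pos': [0.6726, 0.1222, 0.2338], 'tool_rot': [-179.8978, -0.0, 21.0728], 'force': [1.2266, 0.2428, -1.8553], 'grip_width': 0.0249, 'grasp_force': 19.9895}
shift cm [-0.01  0.02  1.47] rotvec deg [-0.1  -0.   -0.03]
```

Spigot is ~3 mm in with no resistance; continue.

jog_arm:
  motion:
    - {"x":0,"y":0,"z":0.3,"ax":0,"ay":0,"az":0}
    - {"x":0,"y":0,"z":0.3,"ax":0,"ay":0,"az":0}
    - {"x":0,"y":0,"z":0.3,"ax":0,"ay":0,"az":0}
    - {"x":0,"y":0,"z":0.2,"ax":0,"ay":0,"az":0}
    - {"x":0,"y":0,"z":0.1,"ax":0,"ay":0,"az":0}

```text
time_s: 56.75
tool_pos: [0.6727, 0.1222, 0.2221]
tool_rot: [-179.9, -0.0, 21.1]
force: [1.0, -0.7, 0.9]
grip_width: 0.0246
grasp_force: 20.0
```

jog_arm:
  motion:
    - {"x":0,"y":0,"z":0.1,"ax":0,"ay":0,"az":0}
    - {"x":0,"y":0,"z":0.1,"ax":0,"ay":0,"az":0}
    - {"x":0,"y":0,"z":0.1,"ax":0,"ay":0,"az":0}
    - {"x":0,"y":0,"z":0,"ax":0,"ay":0,"az":0}
    - {"x":0,"y":0,"z":0,"ax":0,"ay":0,"az":0}

```text
time_s: 57.25
tool_pos: [0.673, 0.1223, 0.2199]
tool_rot: [-179.9, -0.1, 21.1]
force: [1.6, -0.9, 3.0]
grip_width: 0.0252
grasp_force: 20.0
```

jog_arm:
  motion:
    - {"x":0,"y":0,"z":0,"ax":0,"ay":0,"az":0}
    - {"x":0,"y":0,"z":0,"ax":0,"ay":0,"az":0}
    - {"x":0,"y":0,"z":0,"ax":0,"ay":0,"az":0}
    - {"x":0,"y":0,"z":0,"ax":0,"ay":0,"az":0}
    - {"x":0,"y":0,"z":0,"ax":0,"ay":0,"az":0}
  claw: 0.3

```text
time_s: 57.75
tool_pos: [0.6724, 0.1222, 0.2189]
tool_rot: [-179.9, 0.0, 21.1]
force: [-0.3, -0.8, 0.3]
grip_width: 0.0537
grasp_force: 0.0
```

jog_arm:
  motion:
    - {"x":0,"y":0,"z":-2,"ax":0,"ay":0,"az":0}
    - {"x":0,"y":0,"z":-4,"ax":0,"ay":0,"az":0}
    - {"x":0,"y":0,"z":-4,"ax":0,"ay":0,"az":0}
    - {"x":-4.5,"y":0,"z":0,"ax":0,"ay":0,"az":0}
    - {"x":-4.5,"y":0,"z":0,"ax":0,"ay":0,"az":0}

```text
time_s: 58.25
tool_pos: [0.5893, 0.0896, 0.32]
tool_rot: [180.0, -0.1, 21.1]
force: [0.2, -0.3, 0.1]
grip_width: 0.0564
grasp_force: 0.0
```

```bash
python3 - <<'E'
from h import *
o=st(); p,im=snap('side','s22'); h=cv2.cvtColor(im,cv2.COLOR_BGR2HSV); m=((h[...,1]>60)&(h[...,0]>5)&(h[...,0]<30))
J=np.array([.673,.1225])
for n,z in dict(knobtop=.238,knobbot=.218,flangetop=.206,rim=.198).items(): print(n,proj(p,[*J,z]).round(1),'flange L/R',proj(p,[J[0]+.024,J[1],z]).round(1),proj(p,[J[0]-.024,J[1],z]).round(1))
for r in range(166,206,2): print(r,''.join('#' if x else '.' for x in m[r,245:300]))
red=(((h[...,0]<8)|(h[...,0]>172))&(h[...,1]>150)&(h[...,2]>60)).astype('uint8'); n,l,s,c=cv2.connectedComponentsWithStats(red)
for i in range(1,n):
    if s[i,4]>60 and 220<c[i][0]<320: print('cap',s[i],c[i].round(1))
for X in((.675,.229,.18),(.671,.0165,.18)): print(proj(p,X))
E
```

```text
{'time_s': 58.25, 'qpos': [-34.9466, 10.4689, 27.9284, 83.1612, -4.8983, 87.4575, -76.1041], 'tool_pos': [0.5893, 0.0896, 0.32], 'tool_rot': [179.9833, -0.1174, 21.1025], 'force': [0.2198, -0.3078, 0.0995], 'grip_width': 0.0564, 'grasp_force': 0.0}
knobtop [271.1 178.6] flange L/R [261.4 177.5] [281.  179.7]
knobbot [271.4 186.2] flange L/R [261.7 185.1] [281.1 187.3]
flangetop [271.5 190.7] flange L/R [261.9 189.5] [281.2 191.8]
rim [271.6 193.6] flange L/R [262.1 192.5] [281.3 194.8]
166 ################......................###############..
168 ##############.......................###############...
170 ############........................#################..
172 ###########.........................###...#########....
174 #########...........................##....#########....
176 #######..#.##########...............##.....#######.....
178 #####......##########..########.....#......#######.....
180 ###........#####################....#.......####.......
182 ##.........#####################..............##.......
184 ...........#####################..............#........
186 ............####################.......................
188 ............#######################....................
190 ............##########################.....#...........
192 .............########################..................
194 .............###..###################..................
196 ..................#################....................
198 .......................#######....................#####
200 ...................................................####
202 ......................................................#
204 .......................................................
cap [280 171  11  19 136] [284.7 182. ]
cap [251 213  13  23 206] [257.1 226.1]
[256.50218893 223.08412347]
[284.45344407 181.47791092]
```

```bash
python3 -c "
from cell import env
print(env.sign_off())"
```

```text
the job is handed in; nothing more can be done
None
```

The job is handed in at about 58 s of robot time: all three dowels found are in the jar, the stopper is seated, and the jar and both glue bottles stand in separate crate cells by the last camera checks, but the sign-off returned no verdict.

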